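# Strip the cassette carrier and drain the stand

## Robot

A 7-joint arm with a two-finger parallel gripper is mounted at the origin on the work surface. World frame = base frame: x ahead of the robot, y to its left, z up, the work surface at z = 0. Lengths are in m, angles in rad, forces in N, time in s.
With the tool pointing down it reaches from about 0.4 to 0.85 m from the base axis. Payload 4.4 kg.
Tool frame: the origin (TCP) lies midway between the tips of the shut fingers; the grasp point (between the pads) lies 19 mm behind it; z points along the fingers, y is the line along which they close (so a half turn about z gives the same grasp; the last joint's range is limited). The gripper opens to 94 mm and grips with 3 to 60 N. Pads are 16 mm wide; open, the fingers measure 119 mm over their backs; the gripper's body (75 mm by 177 mm) begins 78 mm behind the grasp point.
Start: joints at [-1.404, 0.628, 0.038, 1.517, -0.027, 0.996, -0.02], TCP at [0.15, 0.632, 0.205] pointing down, gripper open.
Joint ranges: [-3.06, 3.06], [-0.37, 2.12], [-1.25, 1.32], [0.18, 2.47], [-1.1, 4.24], [0.23, 1.98], [-2.94, 2.94]. Speed limits (rad/s): [2.57, 2.57, 3.14, 3.14, 3.14, 3.14, 3.14].

## Interface

Orientations are given as a rotation vector (axis times angle).
In Python, from station import env gives the robot as it stands. The module is installed in compiled form; this text tells all that it offers.
- The arm moves only by the shell command python3 -m crank 'ROWS'. ROWS is JSON, a list of rows, each an object of numbers: "dx", "dy", "dz": the shift along the tool's x, y, z each as a share of 10 cm, from -1 to 1; "rx", "ry", "rz": the turn, a rotation vector about the tool's x, y, z each as a share of 0.15 rad, from -1 to 1; "claw": the closure, from 0 (fully open) to 1 (shut). A call has 1 to 8 rows; each row shifts and turns the commanded pose from where the row before left it, along the tool's axes as they then stand; what a row does not reach is not made up. A row lasts 1/10 s, in which the tool goes at most 50 mm and 8.59 degrees, less where a joint would pass 70% of its speed; a pose out of reach is approached as far as the arm can. A call with a number of a shift or a turn outside -1 to 1 is refused whole. A call with a gripper value outside its range is refused whole. The fingers move at their own pace and stop on an object; the grip force is fixed at half the most. Time passes only in rows, so rows that do not move let the fingers close. It gives the time, the measured TCP pose, the force, the opening and the grip force at its end, in the units of the state.
- env.get_obs(): the state, without advancing time (a new reading comes with each control period).
- env.grab_frame(name): name is "side" or "top"; returns the picture (400x640x3 uint8, red, green, blue); there is no depth.
- env.get_calibration(name): a dict with "mtx" (3x3 intrinsics, pixels), "k1" (the pictures are not rectified: a ray, as slopes to the right and down, at radius r is drawn at 1 + k1 r^2 times it, then the intrinsics apply), "rvec" (rotation vector, rad) and "tvec" (3), from world to camera coordinates, as OpenCV has them. Camera axes: x right, y down, z forward; pixel columns grow to the right and rows downward; lengths in m; the calibration is good to about 2 mm. A picture is of the moment at which its call begins. get_calibration takes no time and is no camera call.
- env.hand_in(): hands the job in; it is judged then, once.
Trained networks look in the newest picture that a camera, given by its name, has taken for a name from the list of things; names that differ only in an ending like _2 or _b are one class to them, and where a whole thing is asked for, a point or a joint stands for the part that bears it (a point fixed in the world has none). Each returns a list of dicts, best first, with "confidence" (0 to 1); they miss things now and then, are a little off and sometimes report something else, mostly with a low value. They report only what shows in the picture. A call takes as long as a camera call. They do not tell look-alikes from the thing itself.
- env.find_in(camera, label): "xyz" ([x, y, z] in m, in world coordinates, good to about 4 mm: the middle of the surface that is visible of it).
The state is a dict: "time_s": time; "q": joint angles; "qvel": joint speeds; "joint_torque": joint torques, N m; "tcp_pos": TCP position; "ee_rot": TCP orientation; "force": force on the tool from outside, world axes, zero at the start; "ft_torque": the same for the moment, N m; "opening": finger opening in m; "grasp_force": force on a finger pad.
Only numpy, scipy, OpenCV 4.12 (cv2) and the standard library are available. Lean on these libraries where they do the work, as an engineer would, in place of code of your own. Each camera call takes 0.05 s, during which the arm holds its last target. There are 200 camera calls.

## Task

Take the stacked cassette carrier apart from the top down: first lay the lid on the smooth rubber mat, then set the upper basket and after it the lower basket squarely in the middle of a grooved drain mat each, and put every cassette you find in the baskets flat and wholly on the cold plate (a basket may be emptied before or after you lift it out). Only when all of that is in place, press the drain plunger that has come to light in the stand down to its stop and let it spring back. Leave the bottle, the slide box and the pot alone.

Things in the scene. Friction and masses are not known exactly. Their poses are not given: they have to be found in the camera images.
- stand: white carrier stand fixed to the bench, 126 (x) x 162 (y) x 40 mm high, with a steel lip (to 45 mm above the bench) round its top, inside 104 x 140 mm. At first the lower basket's foot stands in the lip (underside 40 mm up), the upper basket on its rim (42 mm higher), the lid on that (42 mm higher again), all in line with it. Origin at its centre on the bench, z up
- plunger (a joint): drain plunger in the middle of the stand: 0 = up, 0.012 m = fully down on its stop; a spring returns it (2 N to start, 6 N at the stop)
- plunger_top (a point): centre of the top of the plunger's round black head, 20 mm across, 70 mm above the bench when up; z is up. The lower basket's hollow tower hides it until that basket is lifted off
- upper_basket_c (a point): basket that starts on top: open steel box 114 (x) x 150 (y) x 47 mm, 0.3 kg, inside 104 x 140 mm, floor 8 mm above its underside. In its centre a square hollow grip tower 32 x 32 mm, flat top 40 mm above the underside (7 mm below the rim); lift it by this. Its 5 mm foot nests in what is below: lift straight up 6 mm or more first. This point: basket centre, 23.5 mm above the underside; z up
- lower_basket_c (a point): basket that starts in the stand, same make, sizes and point as the upper one. In each basket a cassette may lie on the floor at either side of the tower, near y = +45 and -45 mm (basket axes), between corner stops 6 mm high at x = +/-21.5 mm that leave the middle of the cassette's long sides free for the fingers. On a mat a basket's point is 27.5 mm above the bench
- lid_c (a point): flat steel lid 114 (x) x 150 (y) mm, 0.3 kg: a 5 mm foot that nests in the basket's mouth (lift it straight up first), a plate whose top is 11 mm above the underside, and in the middle a black bar grip 24 mm wide (x), 60 mm long (y), from 11 to 43 mm above the underside. This point: lid centre, 21.5 mm above the underside; z up
- lid_mat: plain black rubber mat, smooth, 140 (x) x 155 (y) x 4 mm thick, fixed to the bench; origin at the centre of its underside, on the bench
- drain_mat0: dark steel drain mat with parallel grooves, 140 (x) x 155 (y) x 4 mm thick, fixed; room for one basket, long side along y; origin at the centre of its underside, on the bench
- drain_mat1: the other drain mat, the same as drain_mat0; either basket may go on either mat
- cold_plate: white cold plate with a flat dark metal top and no rim, 140 (x) x 155 (y) x 8 mm high, fixed; origin at the centre of its underside, on the bench
- cassette0_c (a point): deep white tissue cassette, a flat block 30 (x) x 42 (y) x 16 mm high, 30 g, both broad faces ribbed and alike (either may be up); starts in the upper basket at its y = +45 mm end; may be absent. This point is its centre; z up, y along the long side
- cassette1_c (a point): deep white tissue cassette, a flat block 30 (x) x 42 (y) x 16 mm high, 30 g, both broad faces ribbed and alike (either may be up); starts in the upper basket at its y = -45 mm end; may be absent. This point is its centre; z up, y along the long side
- cassette2_c (a point): deep white tissue cassette, a flat block 30 (x) x 42 (y) x 16 mm high, 30 g, both broad faces ribbed and alike (either may be up); starts in the lower basket at its y = +45 mm end; may be absent. This point is its centre; z up, y along the long side
- cassette3_c (a point): deep white tissue cassette, a flat block 30 (x) x 42 (y) x 16 mm high, 30 g, both broad faces ribbed and alike (either may be up); starts in the lower basket at its y = -45 mm end; may be absent. This point is its centre; z up, y along the long side
- reagent_bottle: amber bottle 60 mm across and 150 mm high, a bystander; origin at its underside
- slide_box: flat grey slide box 90 x 170 x 35 mm, a bystander; origin at its underside
- brush_pot: white ceramic pot 60 mm across and 80 mm high, a bystander; origin at its underside
Things that resemble listed ones, but are neither listed nor needed, are in the scene too. What is shaped like the part that bears upper_basket_c but purple is not meant.

How it is judged:
By the outcome, as a careful person would: the job done as asked, in the order asked, and still so for the second after the job is handed in, with the robot touching nothing.
Of cassette0, cassette1, cassette2, cassette3 only 2 to 4 are there at a start; the rules pass over those that are not, and their reading is None.
At some moment in a run one of cassette0, cassette1, cassette2, cassette3, lid may be knocked a few centimetres aside while the robot is not near it.
Once in a run the grip may slacken for a moment while it holds something.
It also fails if it takes over 210 s, if anything falls off the work surface, if the arm or the gripper's body presses on something with over 40 N, if the wrist force passes 120 N, or if a joint passes its speed limit or range.

## Working session

There is one attempt and no reset: what is moved stays moved. The work goes in short steps, Python scripts to look and compute and a shell command to move; the robot and the scene stay as the last step left them, time stands still between calls to the robot, and variables do not carry over. Pictures are saved under pics/ and viewed, at most 14 in all, crops included, and the job is handed in when it is done.

```bash
mkdir -p pics; ls
cat > h.py <<'E'
from station import env
import numpy as np, cv2
from scipy.spatial.transform import Rotation as R
def cam(n):
    c=env.get_calibration(n); return np.array(c["mtx"]),c["k1"],R.from_rotvec(np.ravel(c["rvec"])).as_matrix(),np.ravel(c["tvec"])
def proj(n,P):
    M,k,Rm,t=cam(n); p=np.atleast_2d(P)@Rm.T+t; s=p[:,:2]/p[:,2:]; s=s*(1+k*(s**2).sum(1,keepdims=True))
    return s@M[:2,:2].T+M[:2,2]
def back(n,uv,z):
    M,k,Rm,t=cam(n); c=-Rm.T@t; o=[]
    for u in np.atleast_2d(uv):
        d=np.linalg.solve(M,[u[0],u[1],1])[:2]; s=d.copy()
        for _ in range(20): s=d/(1+k*(s@s))
        r=Rm.T@np.array([s[0],s[1],1]); o.append(c+r*(z-c[2])/r[2])
    return np.array(o)
def save(n,f,crop=None,sc=1):
    im=env.grab_frame(n)
    a=im if crop is None else im[crop[1]:crop[3],crop[0]:crop[2]]
    cv2.imwrite('pics/'+f,cv2.resize(a[:,:,::-1],None,fx=sc,fy=sc,interpolation=cv2.INTER_CUBIC)); return im
def st():
    o=env.get_obs(); print('t',round(o['time_s'],2),'tcp',np.round(o['tcp_pos'],4),'q',np.round(o['q'],2),'F',np.round(o['force'],1),'op',round(float(o['opening']),4),'gf',o['grasp_force'])
    print(np.round(R.from_rotvec(o['ee_rot']).as_matrix(),3).tolist()); return o
E
python3 - <<'E'
from h import *
st()
for n in("top","side"):
    save(n,n+'0.png')
    M,k,Rm,t=cam(n); print(n,'pos',-Rm.T@t)
    for l in "stand upper_basket_c lower_basket_c lid_c lid_mat drain_mat0 cold_plate reagent_bottle slide_box brush_pot cassette0_c".split():
        r=env.find_in(n,l); print(l,[(np.round(d['xyz'],3).tolist(),round(d['confidence'],2)) for d in r[:4]])
E
```

```text
pics
t 0.0 tcp [0.1498 0.6318 0.2046] q [-1.4   0.63  0.04  1.52 -0.03  1.   -0.02] F [ 0.  -0.2  0.5] op 0.0941 gf 0.0
[[-0.973, 0.231, -0.0], [0.231, 0.973, -0.002], [-0.0, -0.002, -1.0]]
top pos [ 0.31723389 -0.09858496  1.10324569]
stand [([0.55, -0.016, 0.129], 0.44)]
upper_basket_c [([0.233, -0.246, 0.011], 0.8), ([0.356, -0.007, 0.009], 0.78), ([0.497, -0.016, 0.111], 0.63)]
lower_basket_c [([0.498, -0.009, 0.068], 0.68)]
lid_c [([0.55, -0.013, 0.133], 0.88)]
lid_mat [([0.446, -0.225, 0.008], 0.56)]
drain_mat0 [([0.619, -0.239, 0.005], 0.79), ([0.623, 0.243, 0.002], 0.59)]
cold_plate [([0.455, 0.231, 0.007], 0.95)]
reagent_bottle [([0.753, 0.05, 0.098], 0.93)]
slide_box [([0.52, -0.432, 0.033], 0.64)]
brush_pot [([0.78, -0.046, 0.051], 0.78)]
cassette0_c []
side pos [-0.07525349 -0.90361918  0.64432659]
stand []
upper_basket_c [([0.232, -0.249, 0.024], 0.89), ([0.351, -0.011, 0.026], 0.77), ([0.512, -0.09, 0.107], 0.76)]
lower_basket_c [([0.506, -0.085, 0.07], 0.87)]
lid_c [([0.546, -0.033, 0.137], 0.59), ([0.51, -0.086, 0.105], 0.42), ([0.619, -0.25, 0.0], 0.19)]
lid_mat [([0.446, -0.238, 0.007], 0.88), ([0.764, -0.057, 0.057], 0.23)]
drain_mat0 [([0.582, 0.267, 0.002], 0.95), ([0.618, -0.251, -0.0], 0.59), ([0.753, 0.043, 0.074], 0.26)]
cold_plate [([0.454, 0.223, 0.008], 0.58)]
reagent_bottle [([0.754, 0.042, 0.073], 0.97)]
slide_box [([0.512, -0.456, 0.034], 0.62)]
brush_pot [([0.762, -0.054, 0.053], 0.9)]
cassette0_c []
```

View pics/top0.png

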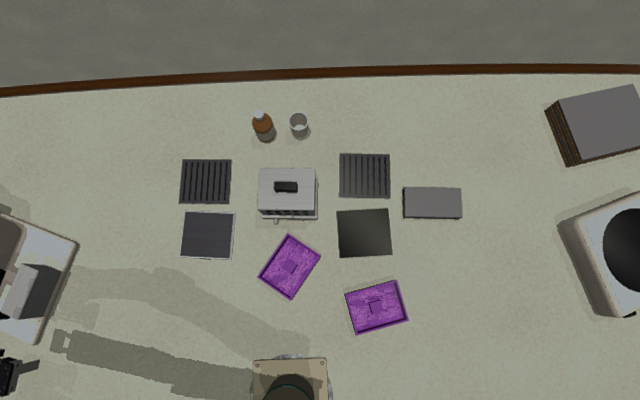

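View pics/side0.png

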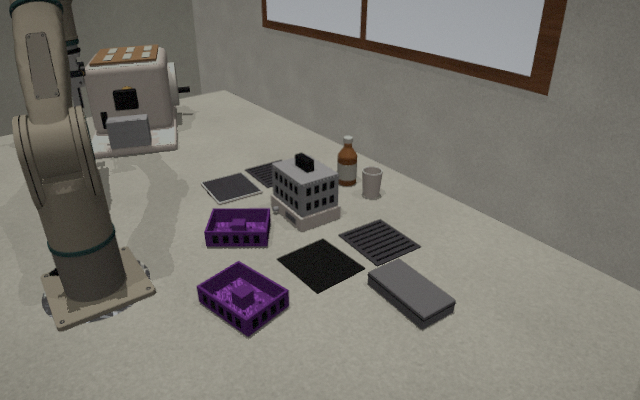

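Top view: lid with its black bar at (286,187), lid mat at (364,233), drain mats at (205,181) and (365,175), cold plate with a white edge at (208,236), bottle (262,124), pot (299,122), slide box (432,202). The side view agrees.

Could be taken for the basket or stack: purple baskets at (290,266) and (376,306), which are decoys. The steel stack at (288,193) is the one wanted.

Run:
```python
from h import *
im=save("top","crop1.png",(170,100,400,280),3)
g=cv2.cvtColor(im,cv2.COLOR_RGB2GRAY)
S=6
def rect(name,box,z,dark=True,thr=None):
    x0,y0,x1,y1=box; a=cv2.resize(g[y0:y1,x0:x1],None,fx=S,fy=S,interpolation=cv2.INTER_CUBIC); a=cv2.GaussianBlur(a,(9,9),0)
    t,b=cv2.threshold(a,thr or 0,255,(cv2.THRESH_BINARY_INV if dark else cv2.THRESH_BINARY)+(0 if thr else cv2.THRESH_OTSU))
    b=cv2.morphologyEx(b,cv2.MORPH_CLOSE,np.ones((31,31)))
    c=max(cv2.findContours(b,cv2.RETR_EXTERNAL,cv2.CHAIN_APPROX_NONE)[0],key=cv2.contourArea)
    px=(c[:,0,:]+.5)/S-.5+[x0,y0]
    w=back("top",px,z)[:,:2]
    r=cv2.minAreaRect((w*1000).astype(np.float32)); print(name,'thr',t,np.round(r[0],1),np.round(r[1],1),round(r[2],2))
rect('dL',(172,150,240,208),.004); rect('dR',(332,147,400,203),.004)
rect('lidmat',(330,204,398,262),.004); rect('cold',(174,207,240,264),.008,thr=100)
rect('bar',(270,176,304,198),.167,thr=80); rect('lid',(250,160,325,226),.135,dark=False,thr=None)
for l in ("plunger_top","stand"): print(l,env.find_in("top",l)[:3])
print(proj("top",[[.55,-.01,.135]]))
```

```text
dL thr 101.0 [623.6 243.5] [155.8 140.6] 87.03
dR thr 107.0 [ 620.3 -240.5] [155.5 141.2] 86.19
lidmat thr 103.0 [ 447.  -227.1] [140.  156.2] 0.96
cold thr 100.0 [456.9 234.7] [146.4 137.8] 84.72
bar thr 80.0 [553.4 -15.1] [61.2 29.2] 86.2
lid thr 101.0 [547.4 -14.3] [202.  179.1] 87.5
plunger_top []
stand [{'xyz': [0.4925, -0.0462, 0.0387], 'confidence': 0.87}]
[[284.55012747 191.03245938]]
```

View pics/crop1.png

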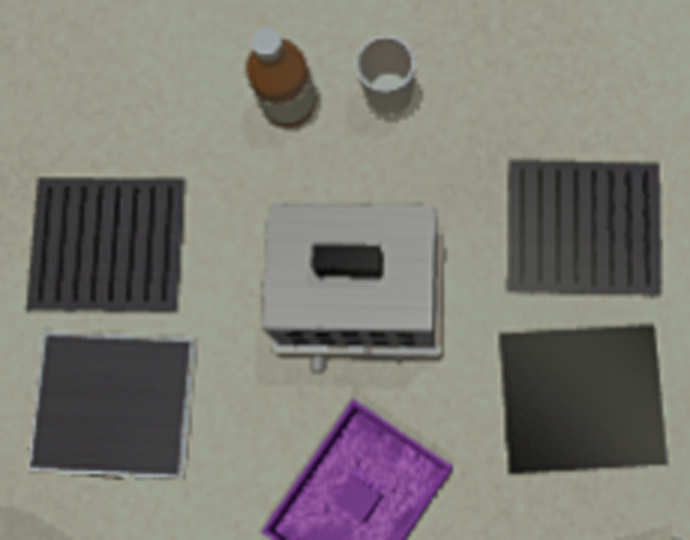

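The crop shows the steel stack (lid corners about (270,204) to (432,330) in the crop, bar at (347,261)), the grooved mats, the smooth mat and the cold plate. The steel stack is the right target and the purple basket is not.

```bash
python3 - <<'E'
from h import *
c=np.array([(270,204),(436,206),(433,330),(263,327)])
px=(c+.5)/3-.5+[170,100]
w=back("top",px,.135)*1000; print(np.round(w[:,:2],1),np.round(w[:,:2].mean(0),1))
print(cv2.minAreaRect(w[:,:2].astype(np.float32)))
c=np.array([(313,243),(383,246),(382,278),(313,276)]); w=back("top",(c+.5)/3-.5+[170,100],.167)*1000; print(np.round(w[:,:2],1))
E
python3 -m crank '[{"dz":-0.5},{"dz":-0.3,"rz":1},{"rz":1}]'
```

```text
[[617.3  55.5]
 [609.  -92.9]
 [496.7 -85.9]
 [505.5  62.5]] [557.1 -15.2]
((557.2720947265625, -15.182235717773438), (148.9278564453125, 112.5509033203125), 86.5732650756836)
[[570.9  13.7]
 [565.6 -46.3]
 [537.5 -44.7]
 [541.8  14.1]]schema error: expected keys dx, dy, dz, rx, ry, rz, claw
```

```bash
cat >> h.py <<'E'
def plan(x,y,z,yaw=None):
    o=env.get_obs(); m=R.from_rotvec(o['ee_rot']).as_matrix(); d=m.T@(np.array([x,y,z])-o['tcp_pos'])*10
    a=np.degrees(np.arctan2(m[1,0],m[0,0])); s='' 
    if yaw is not None:
        e=(a-(90+yaw)+90)%180-90; s=' rz(now) %.2f'%(np.radians(e)/.15)
    print('t%.1f tcp'%o['time_s'],np.round(o['tcp_pos'],4),'tilt',np.round(m[2,:2],3),'ang',round(a,2),'PLAN dx dy dz',np.round(d,3),s,'op',round(float(o['opening']),4),'F',np.round(o['force'],1),'q7',round(o['q'][6],2))
E
python3 -m crank '[{"dx":0,"dy":0,"dz":-0.4,"rx":0,"ry":0,"rz":0,"claw":0},{"dx":-0.34,"dy":-0.335,"dz":0,"rx":0,"ry":0,"rz":0,"claw":0},{"dx":-0.34,"dy":-0.335,"dz":0,"rx":0,"ry":0,"rz":0,"claw":0},{"dx":-0.34,"dy":-0.335,"dz":0,"rx":0,"ry":0,"rz":0,"claw":0},{"dx":-0.34,"dy":-0.335,"dz":0,"rx":0,"ry":0,"rz":0,"claw":0},{"dx":-0.34,"dy":-0.335,"dz":0,"rx":0,"ry":0,"rz":0,"claw":0},{"dx":-0.34,"dy":-0.335,"dz":0,"rx":0,"ry":0,"rz":0,"claw":0},{"dx":-0.34,"dy":-0.335,"dz":0,"rx":0,"ry":0,"rz":0,"claw":0}]'
python3 -m crank '[{"dx":0,"dy":0,"dz":0,"rx":0,"ry":0,"rz":1,"claw":0.3},{"dx":0,"dy":0,"dz":0,"rx":0,"ry":0,"rz":1,"claw":0.3},{"dx":0,"dy":0,"dz":0,"rx":0,"ry":0,"rz":1,"claw":0.3},{"dx":0,"dy":0,"dz":0,"rx":0,"ry":0,"rz":1,"claw":0.3},{"dx":0,"dy":0,"dz":0,"rx":0,"ry":0,"rz":1,"claw":0.3},{"dx":0,"dy":0,"dz":0,"rx":0,"ry":0,"rz":1,"claw":0.3},{"dx":0,"dy":0,"dz":0,"rx":0,"ry":0,"rz":1,"claw":0.3},{"dx":0,"dy":0,"dz":0,"rx":0,"ry":0,"rz":1,"claw":0.3}]'
python3 -c "from h import *; plan(.5565,-.015,.24,-3.5)"
```

```text
time_s: 2.15
tcp_pos: [0.3282, 0.3478, 0.2458]
ee_rot: [0.364, 3.12, 0.001]
force: [1.6, 0.3, -0.1]
opening: 0.094
grasp_force: 0.0
time_s: 2.95
tcp_pos: [0.3274, 0.3495, 0.2456]
ee_rot: [-2.07, -2.363, -0.001]
force: [-0.4, 0.3, -0.1]
opening: 0.0659
grasp_force: 0.0
t3.0 tcp [0.3274 0.3495 0.2456] tilt [0. 0.] ang 97.56 PLAN dx dy dz [-3.915  1.792  0.055]  rz(now) 1.29 op 0.0659 F [-0.4  0.3 -0.1] q7 -0.56
```

```bash
python3 -m crank '[{"dx":0,"dy":0,"dz":0,"rx":0,"ry":0,"rz":0.65,"claw":0.3},{"dx":0,"dy":0,"dz":0,"rx":0,"ry":0,"rz":0.64,"claw":0.3},{"dx":-0.39,"dy":0.28,"dz":0,"rx":0,"ry":0,"rz":0,"claw":0.3},{"dx":-0.39,"dy":0.28,"dz":0,"rx":0,"ry":0,"rz":0,"claw":0.3},{"dx":-0.39,"dy":0.28,"dz":0,"rx":0,"ry":0,"rz":0,"claw":0.3},{"dx":-0.39,"dy":0.28,"dz":0,"rx":0,"ry":0,"rz":0,"claw":0.3},{"dx":-0.39,"dy":0.28,"dz":0,"rx":0,"ry":0,"rz":0,"claw":0.3},{"dx":-0.39,"dy":0.28,"dz":0,"rx":0,"ry":0,"rz":0,"claw":0.3}]'>/dev/null
python3 -m crank '[{"dx":-0.39,"dy":0.28,"dz":0,"rx":0,"ry":0,"rz":0,"claw":0.3},{"dx":-0.39,"dy":0.28,"dz":0,"rx":0,"ry":0,"rz":0,"claw":0.3},{"dx":-0.39,"dy":0.28,"dz":0,"rx":0,"ry":0,"rz":0,"claw":0.3},{"dx":0,"dy":0,"dz":0,"rx":0,"ry":0,"rz":0,"claw":0.3}]'>/dev/null
python3 -c "from h import *; plan(.5565,-.015,.14,-3.5)"
```

```text
t4.2 tcp [ 0.5622 -0.0233  0.2459] tilt [-0.005  0.004] ang 86.24 PLAN dx dy dz [ 0.084 -0.066  1.059]  rz(now) -0.03 op 0.0658 F [-1.9  0.2 -0.5] q7 0.18
```

```bash
python3 -m crank '[{"dx":0,"dy":0,"dz":0,"rx":0,"ry":0,"rz":0,"claw":0.3},{"dx":0,"dy":0,"dz":0.3,"rx":0,"ry":0,"rz":0,"claw":0.3},{"dx":0,"dy":0,"dz":0,"rx":0,"ry":0,"rz":0,"claw":0.3}]'>/dev/null
python3 -c "from h import *; plan(.5565,-.015,.14,-3.5)"
```

```text
t4.5 tcp [ 0.5565 -0.0124  0.2128] tilt [ 0.001 -0.007] ang 86.98 PLAN dx dy dz [-0.027  0.007  0.728]  rz(now) 0.06 op 0.0659 F [-1.3 -0.6 -0.2] q7 0.2
```

```bash
python3 -m crank '[{"dx":0,"dy":0,"dz":0.3,"rx":0,"ry":0,"rz":0,"claw":0.3},{"dx":0,"dy":0,"dz":0.25,"rx":0,"ry":0,"rz":0,"claw":0.3},{"dx":0,"dy":0,"dz":0.16,"rx":0,"ry":0,"rz":0,"claw":0.3},{"dx":0,"dy":0,"dz":0,"rx":0,"ry":0,"rz":0,"claw":0.3},{"dx":0,"dy":0,"dz":0,"rx":0,"ry":0,"rz":0,"claw":0.3},{"dx":0,"dy":0,"dz":0,"rx":0,"ry":0,"rz":0,"claw":0.3}]'>/dev/null
python3 -c "from h import *; plan(.5565,-.015,.14,-3.5); save('side','s1.png',(230,100,390,240),4)"
```

```text
t5.0 tcp [ 0.5604 -0.0145  0.1459] tilt [0.    0.002] ang 86.87 PLAN dx dy dz [-0.007 -0.039  0.059]  rz(now) 0.04 op 0.0655 F [-0.4 -0.8  0.3] q7 0.25
```

View pics/s1.png

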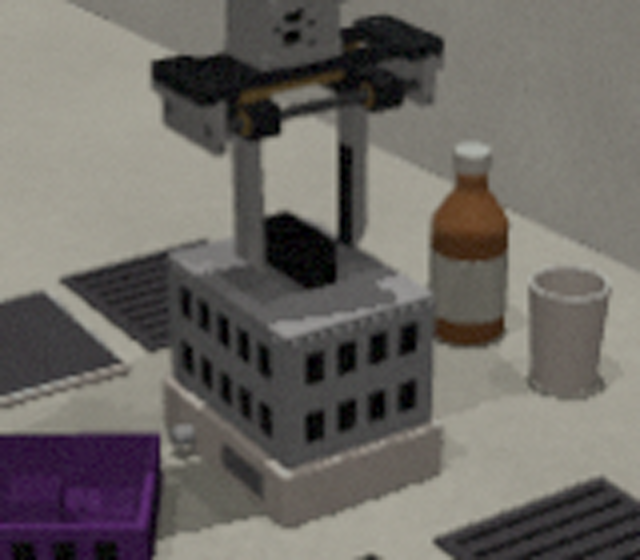

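The fingers straddle the bar centrally. Next I close on it and lift straight up.

```bash
python3 -m crank '[{"dx":0,"dy":-0.03,"dz":0.04,"rx":0,"ry":0,"rz":0,"claw":0.3},{"dx":0,"dy":0,"dz":0,"rx":0,"ry":0,"rz":0,"claw":0.3},{"dx":0,"dy":0,"dz":0,"rx":0,"ry":0,"rz":0,"claw":1},{"dx":0,"dy":0,"dz":0,"rx":0,"ry":0,"rz":0,"claw":1},{"dx":0,"dy":0,"dz":0,"rx":0,"ry":0,"rz":0,"claw":1},{"dx":0,"dy":0,"dz":0,"rx":0,"ry":0,"rz":0,"claw":1},{"dx":0,"dy":0,"dz":0,"rx":0,"ry":0,"rz":0,"claw":1},{"dx":0,"dy":0,"dz":0,"rx":0,"ry":0,"rz":0,"claw":1}]'
python3 -m crank '[{"dx":0,"dy":0,"dz":-0.1,"rx":0,"ry":0,"rz":0,"claw":1},{"dx":0,"dy":0,"dz":-0.1,"rx":0,"ry":0,"rz":0,"claw":1},{"dx":0,"dy":0,"dz":-0.15,"rx":0,"ry":0,"rz":0,"claw":1},{"dx":0,"dy":0,"dz":-0.2,"rx":0,"ry":0,"rz":0,"claw":1},{"dx":0,"dy":0,"dz":0,"rx":0,"ry":0,"rz":0,"claw":1},{"dx":0,"dy":0,"dz":0,"rx":0,"ry":0,"rz":0,"claw":1}]'
python3 -c "from h import *; plan(.447,-.227,.21,.96)"
```

```text
time_s: 5.9
tcp_pos: [0.5567, -0.0149, 0.1405]
ee_rot: [2.282, 2.159, 0.0]
force: [0.4, 0.5, -0.0]
opening: 0.024
grasp_force: 30.0
time_s: 6.5
tcp_pos: [0.5566, -0.0147, 0.1958]
ee_rot: [2.282, 2.159, 0.001]
force: [-0.5, 0.2, -2.9]
opening: 0.0236
grasp_force: 30.0
t6.5 tcp [ 0.5566 -0.0147  0.1958] tilt [0.    0.001] ang 86.83 PLAN dx dy dz [-2.18  -0.977 -0.144]  rz(now) -0.48 op 0.0236 F [-0.5  0.2 -2.9] q7 0.22
```

```bash
python3 -m crank '[{"dx":-0.44,"dy":-0.2,"dz":0,"rx":0,"ry":0,"rz":-0.25,"claw":1},{"dx":-0.43,"dy":-0.2,"dz":0,"rx":0,"ry":0,"rz":-0.23,"claw":1},{"dx":-0.43,"dy":-0.2,"dz":0,"rx":0,"ry":0,"rz":0,"claw":1},{"dx":-0.43,"dy":-0.2,"dz":0.2,"rx":0,"ry":0,"rz":0,"claw":1},{"dx":-0.43,"dy":-0.2,"dz":0.3,"rx":0,"ry":0,"rz":0,"claw":1},{"dx":0,"dy":0,"dz":0.4,"rx":0,"ry":0,"rz":0,"claw":1},{"dx":0,"dy":0,"dz":0,"rx":0,"ry":0,"rz":0,"claw":1},{"dx":0,"dy":0,"dz":0,"rx":0,"ry":0,"rz":0,"claw":1}]'
python3 -m crank '[{"dx":0,"dy":0,"dz":0,"rx":0,"ry":0,"rz":0,"claw":1},{"dx":0,"dy":0,"dz":0,"rx":0,"ry":0,"rz":0,"claw":1},{"dx":0,"dy":0,"dz":0,"rx":0,"ry":0,"rz":0,"claw":1}]' >/dev/null
python3 -c "from h import *; plan(.447,-.227,.022,.96); save('top','t2.png',(230,130,430,280),4)"
```

```text
time_s: 7.3
tcp_pos: [0.4577, -0.2233, 0.1088]
ee_rot: [-2.2, -2.238, 0.001]
force: [0.3, 0.6, -1.8]
opening: 0.0236
grasp_force: 30.0
t7.6 tcp [ 0.4593 -0.2239  0.1105] tilt [-0.001  0.002] ang 91.04 PLAN dx dy dz [-0.028 -0.126  0.885]  rz(now) 0.01 op 0.0238 F [ 0.3 -0.5 -2.6] q7 0.77
```

View pics/t2.png

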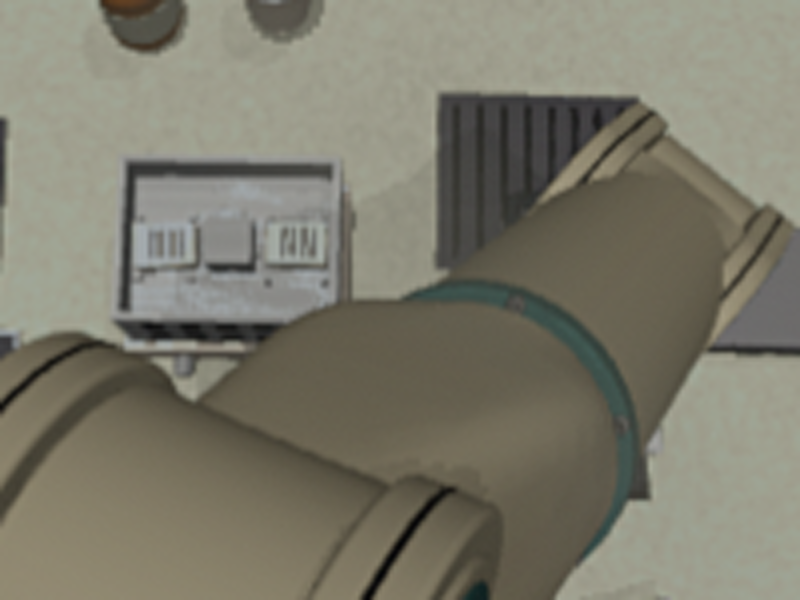

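Two cassettes show in the upper basket, at (167,243) and (297,243) in the crop. The lid is carried over its mat.

```bash
python3 -m crank '[{"dx":-0.03,"dy":-0.12,"dz":0.2,"rx":0,"ry":0,"rz":0,"claw":1},{"dx":0,"dy":0,"dz":0.3,"rx":0,"ry":0,"rz":0,"claw":1},{"dx":0,"dy":0,"dz":0.2,"rx":0,"ry":0,"rz":0,"claw":1},{"dx":0,"dy":0,"dz":0,"rx":0,"ry":0,"rz":0,"claw":1},{"dx":0,"dy":0,"dz":0,"rx":0,"ry":0,"rz":0,"claw":1},{"dx":0,"dy":0,"dz":0,"rx":0,"ry":0,"rz":0,"claw":1}]'
python3 -c "from h import *; plan(.447,-.227,.022,.96)"
```

```text
time_s: 8.25
tcp_pos: [0.4472, -0.228, 0.0405]
ee_rot: [2.201, 2.238, 0.001]
force: [-0.1, -0.2, -2.7]
opening: 0.0238
grasp_force: 30.0
t8.2 tcp [ 0.4472 -0.228   0.0405] tilt [-0.001  0.002] ang 90.96 PLAN dx dy dz [ 0.011 -0.002  0.185]  rz(now) -0.00 op 0.0238 F [-0.1 -0.2 -2.7] q7 0.85
```

```bash
python3 -m crank '[{"dx":0.01,"dy":0,"dz":0.12,"rx":0,"ry":0,"rz":0,"claw":1},{"dx":0,"dy":0,"dz":0.04,"rx":0,"ry":0,"rz":0,"claw":1},{"dx":0,"dy":0,"dz":0.02,"rx":0,"ry":0,"rz":0,"claw":1},{"dx":0,"dy":0,"dz":0.02,"rx":0,"ry":0,"rz":0,"claw":1},{"dx":0,"dy":0,"dz":0,"rx":0,"ry":0,"rz":0,"claw":1},{"dx":0,"dy":0,"dz":0,"rx":0,"ry":0,"rz":0,"claw":1}]'
```

```text
time_s: 8.85
tcp_pos: [0.446, -0.2263, 0.0204]
ee_rot: [-2.203, -2.239, -0.001]
force: [-2.5, 1.4, 11.5]
opening: 0.024
grasp_force: 30.0
```

```bash
python3 -m crank '[{"dx":0,"dy":0,"dz":0,"rx":0,"ry":0,"rz":0,"claw":0.3},{"dx":0,"dy":0,"dz":0,"rx":0,"ry":0,"rz":0,"claw":0.3},{"dx":0,"dy":0,"dz":0,"rx":0,"ry":0,"rz":0,"claw":0.3},{"dx":0,"dy":0,"dz":-0.4,"rx":0,"ry":0,"rz":0,"claw":0.3},{"dx":0,"dy":0,"dz":-0.5,"rx":0,"ry":0,"rz":0,"claw":0.3},{"dx":0,"dy":0,"dz":-0.5,"rx":0,"ry":0,"rz":0,"claw":0.3},{"dx":0,"dy":0,"dz":-0.3,"rx":0,"ry":0,"rz":0,"claw":0.3},{"dx":0,"dy":0,"dz":0,"rx":0,"ry":0,"rz":0,"claw":0.3}]'
python3 - <<'E'
from h import *
c=np.array([(167,243),(297,243)]); w=back("top",(c+.5)/4-.5+[230,130],.106); print(w)
c=np.array([(124,160),(342,160),(350,320),(114,318)]); w=back("top",(c+.5)/4-.5+[230,130],.129); print(w,w.mean(0))
env.grab_frame('side')
for n in('top','side'):
  for l in ('cassette0_c','upper_basket_c'): print(n,l,[(np.round(d['xyz'],4).tolist(),round(d['confidence'],2)) for d in env.find_in(n,l)])
plan(.559,.030,.2,-3.5)
E
```

```text
time_s: 9.65
tcp_pos: [0.4488, -0.228, 0.1932]
ee_rot: [2.197, 2.234, 0.005]
force: [0.9, -0.4, -0.5]
opening: 0.0659
grasp_force: 0.0
[[ 0.56034903  0.02856921  0.106     ]
 [ 0.55657187 -0.06002995  0.106     ]]
[[ 0.61354943  0.05390741  0.129     ]
 [ 0.60716998 -0.09303879  0.129     ]
 [ 0.49753595 -0.09407813  0.129     ]
 [ 0.50539683  0.0614241   0.129     ]] [ 0.55591305 -0.01794635  0.129     ]
top cassette0_c [([0.5627, 0.0312, 0.1054], 0.63)]
top upper_basket_c [([0.5616, -0.0116, 0.0896], 0.89), ([0.2341, -0.2522, 0.009], 0.8)]
side cassette0_c []
side upper_basket_c [([0.5459, -0.0256, 0.1071], 0.86), ([0.3509, -0.0129, 0.025], 0.82), ([0.2293, -0.2493, 0.0227], 0.73)]
t9.9 tcp [ 0.4452 -0.2259  0.1878] tilt [ 0.001 -0.003] ang 90.94 PLAN dx dy dz [ 2.541  1.179 -0.122]  rz(now) 0.52 op 0.0661 F [-0.1 -0.1  0. ] q7 0.72
```

```bash
python3 -m crank '[{"dx":0.42,"dy":0.2,"dz":-0.1,"rx":0,"ry":0,"rz":0,"claw":0.45},{"dx":0.42,"dy":0.2,"dz":0,"rx":0,"ry":0,"rz":0,"claw":0.45},{"dx":0.42,"dy":0.2,"dz":0,"rx":0,"ry":0,"rz":0,"claw":0.45},{"dx":0.42,"dy":0.2,"dz":0,"rx":0,"ry":0,"rz":0,"claw":0.45},{"dx":0.42,"dy":0.2,"dz":0,"rx":0,"ry":0,"rz":0,"claw":0.45},{"dx":0.42,"dy":0.2,"dz":0,"rx":0,"ry":0,"rz":0,"claw":0.45},{"dx":0,"dy":0,"dz":0,"rx":0,"ry":0,"rz":0.52,"claw":0.45},{"dx":0,"dy":0,"dz":0,"rx":0,"ry":0,"rz":0,"claw":0.45}]' >/dev/null
python3 -m crank '[{"dx":0,"dy":0,"dz":0,"rx":0,"ry":0,"rz":0,"claw":0.45},{"dx":0,"dy":0,"dz":0,"rx":0,"ry":0,"rz":0,"claw":0.45},{"dx":0,"dy":0,"dz":0,"rx":0,"ry":0,"rz":0,"claw":0.45},{"dx":0,"dy":0,"dz":0,"rx":0,"ry":0,"rz":0,"claw":0.45}]'
python3 -c "from h import *; plan(.560,.0295,.2,-3.5)"
```

```text
time_s: 11.1
tcp_pos: [0.5619, 0.0265, 0.1994]
ee_rot: [2.29, 2.151, 0.0]
force: [0.1, 0.5, 0.1]
opening: 0.0522
grasp_force: 0.0
t11.1 tcp [0.5619 0.0265 0.1994] tilt [0. 0.] ang 86.41 PLAN dx dy dz [ 0.029 -0.021 -0.006]  rz(now) -0.01 op 0.0522 F [0.1 0.5 0.1] q7 0.14
```

```bash
python3 -m crank '[{"dx":0.03,"dy":-0.02,"dz":0.4,"rx":0,"ry":0,"rz":0,"claw":0.45},{"dx":0,"dy":0,"dz":0.3,"rx":0,"ry":0,"rz":0,"claw":0.45},{"dx":0,"dy":0,"dz":0.2,"rx":0,"ry":0,"rz":0,"claw":0.45},{"dx":0,"dy":0,"dz":0.1,"rx":0,"ry":0,"rz":0,"claw":0.45},{"dx":0,"dy":0,"dz":0,"rx":0,"ry":0,"rz":0,"claw":0.45},{"dx":0,"dy":0,"dz":0,"rx":0,"ry":0,"rz":0,"claw":0.45},{"dx":0,"dy":0,"dz":0,"rx":0,"ry":0,"rz":0,"claw":0.45}]'
python3 -c "from h import *; plan(.560,.0295,.0925,-3.5); save('top','t3.png',(250,150,350,230),6)"
```

```text
time_s: 11.8
tcp_pos: [0.5612, 0.0304, 0.1005]
ee_rot: [2.288, 2.151, 0.003]
force: [-0.2, -0.1, 0.3]
opening: 0.0517
grasp_force: 0.0
t11.8 tcp [0.5612 0.0304 0.1005] tilt [0.    0.002] ang 86.47 PLAN dx dy dz [-0.01  -0.011  0.08 ]  rz(now) -0.00 op 0.0517 F [-0.2 -0.1  0.3] q7 0.21
```

View pics/t3.png

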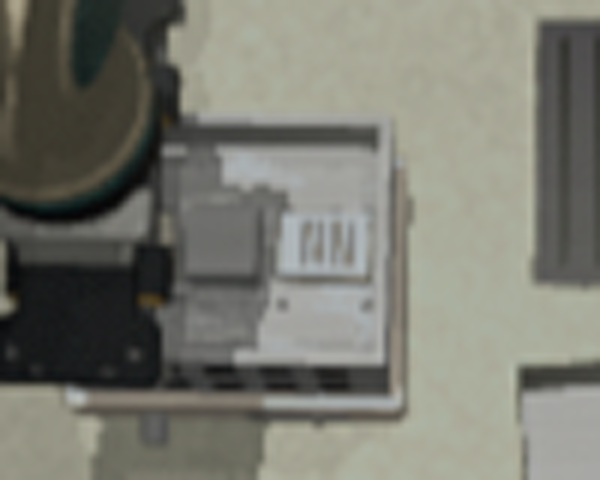

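The hand hides cassette0. Cassette1 sits at (325,245) in the crop with its stops clear, and nothing is touching. I'll go down and grip.

```bash
python3 -m crank '[{"dx":-0.01,"dy":-0.01,"dz":0.05,"rx":0,"ry":0,"rz":0,"claw":0.45},{"dx":0,"dy":0,"dz":0.03,"rx":0,"ry":0,"rz":0,"claw":0.45},{"dx":0,"dy":0,"dz":0,"rx":0,"ry":0,"rz":0,"claw":0.45},{"dx":0,"dy":0,"dz":0,"rx":0,"ry":0,"rz":0,"claw":1},{"dx":0,"dy":0,"dz":0,"rx":0,"ry":0,"rz":0,"claw":1},{"dx":0,"dy":0,"dz":0,"rx":0,"ry":0,"rz":0,"claw":1},{"dx":0,"dy":0,"dz":0,"rx":0,"ry":0,"rz":0,"claw":1},{"dx":0,"dy":0,"dz":0,"rx":0,"ry":0,"rz":0,"claw":1}]'
python3 -m crank '[{"dx":0,"dy":0,"dz":-0.2,"rx":0,"ry":0,"rz":0,"claw":1},{"dx":0,"dy":0,"dz":-0.4,"rx":0,"ry":0,"rz":0,"claw":1},{"dx":0,"dy":0,"dz":-0.2,"rx":0,"ry":0,"rz":0,"claw":1},{"dx":0,"dy":0,"dz":0,"rx":0,"ry":0,"rz":0,"claw":1},{"dx":0,"dy":0,"dz":0,"rx":0,"ry":0,"rz":0,"claw":1},{"dx":0,"dy":0,"dz":0,"rx":0,"ry":0,"rz":0,"claw":1}]'
python3 -c "from h import *; plan(.491,.265,.16,-5)"
```

```text
time_s: 12.65
tcp_pos: [0.5592, 0.0296, 0.0914]
ee_rot: [2.289, 2.152, 0.0]
force: [-0.0, -0.0, 0.7]
opening: 0.0298
grasp_force: 29.6
time_s: 13.25
tcp_pos: [0.5582, 0.0298, 0.1702]
ee_rot: [-2.287, -2.151, 0.003]
force: [0.7, -0.2, 0.0]
opening: 0.0301
grasp_force: 29.6
t13.2 tcp [0.5582 0.0298 0.1702] tilt [-0.    -0.002] ang 86.48 PLAN dx dy dz [ 2.307 -0.814  0.103]  rz(now) 0.17 op 0.0301 F [ 0.7 -0.2  0. ] q7 0.16
```

```bash
python3 -m crank '[{"dx":0.39,"dy":-0.13,"dz":0,"rx":0,"ry":0,"rz":0.17,"claw":1},{"dx":0.39,"dy":-0.13,"dz":0,"rx":0,"ry":0,"rz":0,"claw":1},{"dx":0.39,"dy":-0.13,"dz":0,"rx":0,"ry":0,"rz":0,"claw":1},{"dx":0.39,"dy":-0.13,"dz":0.2,"rx":0,"ry":0,"rz":0,"claw":1},{"dx":0.39,"dy":-0.13,"dz":0.4,"rx":0,"ry":0,"rz":0,"claw":1},{"dx":0.39,"dy":-0.13,"dz":0.4,"rx":0,"ry":0,"rz":0,"claw":1},{"dx":0,"dy":0,"dz":0.2,"rx":0,"ry":0,"rz":0,"claw":1},{"dx":0,"dy":0,"dz":0,"rx":0,"ry":0,"rz":0,"claw":1}]' >/dev/null
python3 -m crank '[{"dx":0,"dy":0,"dz":0,"rx":0,"ry":0,"rz":0,"claw":1},{"dx":0,"dy":0,"dz":0,"rx":0,"ry":0,"rz":0,"claw":1},{"dx":0,"dy":0,"dz":0,"rx":0,"ry":0,"rz":0,"claw":1},{"dx":0,"dy":0,"dz":0,"rx":0,"ry":0,"rz":0,"claw":1}]'
python3 -c "from h import *; plan(.493,.268,.0095,-5); print([(np.round(d['xyz'],4).tolist(),round(d['confidence'],2)) for d in env.find_in('top','cassette0_c')])"
```

```text
time_s: 14.45
tcp_pos: [0.504, 0.2586, 0.0626]
ee_rot: [2.317, 2.121, 0.003]
force: [-0.5, -0.5, -1.1]
opening: 0.0299
grasp_force: 29.6
t14.4 tcp [0.504  0.2586 0.0626] tilt [0.001 0.001] ang 84.95 PLAN dx dy dz [ 0.083 -0.119  0.531]  rz(now) -0.01 op 0.0299 F [-0.5 -0.5 -1.1] q7 -0.18
[]
```

```bash
python3 -m crank '[{"dx":0.08,"dy":-0.12,"dz":0.1,"rx":0,"ry":0,"rz":0,"claw":1},{"dx":0,"dy":0,"dz":0.2,"rx":0,"ry":0,"rz":0,"claw":1},{"dx":0,"dy":0,"dz":0.15,"rx":0,"ry":0,"rz":0,"claw":1},{"dx":0,"dy":0,"dz":0.05,"rx":0,"ry":0,"rz":0,"claw":1},{"dx":0,"dy":0,"dz":0.02,"rx":0,"ry":0,"rz":0,"claw":1},{"dx":0,"dy":0,"dz":0,"rx":0,"ry":0,"rz":0,"claw":1},{"dx":0,"dy":0,"dz":0,"rx":0,"ry":0,"rz":0,"claw":1}]'
python3 -c "from h import *; plan(.493,.268,.0095,-5)"
```

```text
time_s: 15.2
tcp_pos: [0.4925, 0.2682, 0.0103]
ee_rot: [2.316, 2.122, 0.002]
force: [0.4, -0.0, -0.8]
opening: 0.03
grasp_force: 29.6
t15.2 tcp [0.4925 0.2682 0.0103] tilt [0.001 0.001] ang 85.01 PLAN dx dy dz [-0.001  0.005  0.008]  rz(now) 0.00 op 0.03 F [ 0.4 -0.  -0.8] q7 -0.16
```

```bash
python3 -m crank '[{"dx":0,"dy":0,"dz":0.01,"rx":0,"ry":0,"rz":0,"claw":1},{"dx":0,"dy":0,"dz":0,"rx":0,"ry":0,"rz":0,"claw":0.45},{"dx":0,"dy":0,"dz":0,"rx":0,"ry":0,"rz":0,"claw":0.45},{"dx":0,"dy":0,"dz":0,"rx":0,"ry":0,"rz":0,"claw":0.45},{"dx":0,"dy":0,"dz":-0.3,"rx":0,"ry":0,"rz":0,"claw":0.45},{"dx":0,"dy":0,"dz":-0.5,"rx":0,"ry":0,"rz":0,"claw":0.45},{"dx":0,"dy":0,"dz":-0.5,"rx":0,"ry":0,"rz":0,"claw":0.45},{"dx":0,"dy":0,"dz":-0.5,"rx":0,"ry":0,"rz":0,"claw":0.45}]' >/dev/null
python3 -m crank '[{"dx":0,"dy":0,"dz":0,"rx":0,"ry":0,"rz":-0.17,"claw":0.45},{"dx":0,"dy":0,"dz":0,"rx":0,"ry":0,"rz":0,"claw":0.45},{"dx":0,"dy":0,"dz":0,"rx":0,"ry":0,"rz":0,"claw":0.45}]' >/dev/null
python3 - <<'E'
from h import *
plan(.5566,-.060,.19,-3.5); env.grab_frame('side'); env.grab_frame('top')
for n in('top','side'): print([(np.round(d['xyz'],4).tolist(),round(d['confidence'],2)) for d in env.find_in(n,'cassette1_c')])
E
```

```text
t16.3 tcp [0.4908 0.2678 0.1873] tilt [-0.001 -0.002] ang 86.47 PLAN dx dy dz [-3.231  0.859 -0.025]  rz(now) -0.00 op 0.0515 F [-0.2 -0.1 -0.8] q7 -0.27
[([0.5539, -0.0573, 0.1041], 0.65), ([0.4355, -0.2328, 0.0046], 0.36)]
[([0.5529, -0.0244, 0.1054], 0.3)]
```

```bash
python3 -m crank '[{"dx":-0.46,"dy":0.12,"dz":0,"rx":0,"ry":0,"rz":0,"claw":0.45},{"dx":-0.46,"dy":0.12,"dz":0,"rx":0,"ry":0,"rz":0,"claw":0.45},{"dx":-0.46,"dy":0.12,"dz":0,"rx":0,"ry":0,"rz":0,"claw":0.45},{"dx":-0.46,"dy":0.12,"dz":0,"rx":0,"ry":0,"rz":0,"claw":0.45},{"dx":-0.46,"dy":0.12,"dz":0,"rx":0,"ry":0,"rz":0,"claw":0.45},{"dx":-0.46,"dy":0.12,"dz":0,"rx":0,"ry":0,"rz":0,"claw":0.45},{"dx":-0.46,"dy":0.12,"dz":0,"rx":0,"ry":0,"rz":0,"claw":0.45}]' >/dev/null
python3 -m crank '[{"dx":0,"dy":0,"dz":0,"rx":0,"ry":0,"rz":0,"claw":0.45},{"dx":0,"dy":0,"dz":0,"rx":0,"ry":0,"rz":0,"claw":0.45},{"dx":0,"dy":0,"dz":0,"rx":0,"ry":0,"rz":0,"claw":0.45},{"dx":0,"dy":0,"dz":0,"rx":0,"ry":0,"rz":0,"claw":0.45}]' >/dev/null
python3 - <<'E'
from h import *
plan(.5566,-.0595,.092,-3.5)
E
```

```text
t17.6 tcp [ 0.5558 -0.0565  0.1881] tilt [ 0.001 -0.001] ang 86.64 PLAN dx dy dz [-0.03   0.011  0.961]  rz(now) 0.02 op 0.0513 F [-0.1 -0.1  0. ] q7 0.32
```

```bash
python3 -m crank '[{"dx":-0.03,"dy":0.01,"dz":0.4,"rx":0,"ry":0,"rz":0,"claw":0.45},{"dx":0,"dy":0,"dz":0.3,"rx":0,"ry":0,"rz":0,"claw":0.45},{"dx":0,"dy":0,"dz":0.16,"rx":0,"ry":0,"rz":0,"claw":0.45},{"dx":0,"dy":0,"dz":0.05,"rx":0,"ry":0,"rz":0,"claw":0.45},{"dx":0,"dy":0,"dz":0,"rx":0,"ry":0,"rz":0,"claw":0.45},{"dx":0,"dy":0,"dz":0,"rx":0,"ry":0,"rz":0,"claw":0.45},{"dx":0,"dy":0,"dz":0,"rx":0,"ry":0,"rz":0,"claw":0.45}]'
python3 - <<'E'
from h import *
plan(.5566,-.0595,.092,-3.5)
E
```

```text
time_s: 18.3
tcp_pos: [0.5577, -0.0615, 0.0987]
ee_rot: [2.287, 2.152, 0.002]
force: [0.3, 0.4, 0.0]
opening: 0.0514
grasp_force: 0.0
t18.3 tcp [ 0.5577 -0.0615  0.0987] tilt [0.    0.002] ang 86.5 PLAN dx dy dz [ 0.019 -0.012  0.067]  rz(now) 0.00 op 0.0514 F [0.3 0.4 0. ] q7 0.39
```

```bash
python3 -m crank '[{"dx":0.02,"dy":-0.01,"dz":0.05,"rx":0,"ry":0,"rz":0,"claw":0.45},{"dx":0,"dy":0,"dz":0.02,"rx":0,"ry":0,"rz":0,"claw":0.45},{"dx":0,"dy":0,"dz":0,"rx":0,"ry":0,"rz":0,"claw":0.45},{"dx":0,"dy":0,"dz":0,"rx":0,"ry":0,"rz":0,"claw":1},{"dx":0,"dy":0,"dz":0,"rx":0,"ry":0,"rz":0,"claw":1},{"dx":0,"dy":0,"dz":0,"rx":0,"ry":0,"rz":0,"claw":1},{"dx":0,"dy":0,"dz":0,"rx":0,"ry":0,"rz":0,"claw":1},{"dx":0,"dy":0,"dz":0,"rx":0,"ry":0,"rz":0,"claw":1}]'
python3 -m crank '[{"dx":0,"dy":0,"dz":-0.2,"rx":0,"ry":0,"rz":0,"claw":1},{"dx":0,"dy":0,"dz":-0.4,"rx":0,"ry":0,"rz":0,"claw":1},{"dx":0,"dy":0,"dz":-0.2,"rx":0,"ry":0,"rz":0,"claw":1},{"dx":0,"dy":0,"dz":0,"rx":0,"ry":0,"rz":0,"claw":1},{"dx":0,"dy":0,"dz":0,"rx":0,"ry":0,"rz":0,"claw":1},{"dx":0,"dy":0,"dz":0,"rx":0,"ry":0,"rz":0,"claw":1}]'
python3 -c "from h import *; plan(.487,.196,.17,-5)"
```

```text
time_s: 19.1
tcp_pos: [0.556, -0.0597, 0.0906]
ee_rot: [2.289, 2.152, -0.0]
force: [0.5, 0.0, -0.3]
opening: 0.0293
grasp_force: 30.0
time_s: 19.7
tcp_pos: [0.555, -0.0592, 0.1694]
ee_rot: [-2.287, -2.151, 0.002]
force: [0.0, -0.6, -0.0]
opening: 0.0299
grasp_force: 30.0
t19.7 tcp [ 0.555  -0.0592  0.1694] tilt [ 0.    -0.002] ang 86.48 PLAN dx dy dz [ 2.506 -0.835 -0.003]  rz(now) 0.17 op 0.0299 F [ 0.  -0.6 -0. ] q7 0.33
```

```bash
python3 -m crank '[{"dx":0.42,"dy":-0.14,"dz":0,"rx":0,"ry":0,"rz":0.17,"claw":1},{"dx":0.42,"dy":-0.14,"dz":0,"rx":0,"ry":0,"rz":0,"claw":1},{"dx":0.42,"dy":-0.14,"dz":0,"rx":0,"ry":0,"rz":0,"claw":1},{"dx":0.42,"dy":-0.14,"dz":0,"rx":0,"ry":0,"rz":0,"claw":1},{"dx":0.42,"dy":-0.14,"dz":0.1,"rx":0,"ry":0,"rz":0,"claw":1},{"dx":0.42,"dy":-0.14,"dz":0.3,"rx":0,"ry":0,"rz":0,"claw":1},{"dx":0,"dy":0,"dz":0.4,"rx":0,"ry":0,"rz":0,"claw":1},{"dx":0,"dy":0,"dz":0.3,"rx":0,"ry":0,"rz":0,"claw":1}]' >/dev/null
python3 -m crank '[{"dx":0,"dy":0,"dz":0,"rx":0,"ry":0,"rz":0,"claw":1},{"dx":0,"dy":0,"dz":0,"rx":0,"ry":0,"rz":0,"claw":1},{"dx":0,"dy":0,"dz":0,"rx":0,"ry":0,"rz":0,"claw":1},{"dx":0,"dy":0,"dz":0,"rx":0,"ry":0,"rz":0,"claw":1}]'
python3 -c "from h import *; plan(.487,.196,.0095,-5)"
```

```text
time_s: 20.9
tcp_pos: [0.4949, 0.1957, 0.0639]
ee_rot: [2.316, 2.121, 0.004]
force: [0.5, 0.4, 0.1]
opening: 0.0298
grasp_force: 30.0
t20.9 tcp [0.4949 0.1957 0.0639] tilt [0.001 0.002] ang 84.98 PLAN dx dy dz [-0.005 -0.08   0.544]  rz(now) -0.00 op 0.0298 F [0.5 0.4 0.1] q7 -0.04
```

```bash
python3 -m crank '[{"dx":0,"dy":-0.08,"dz":0.1,"rx":0,"ry":0,"rz":0,"claw":1},{"dx":0,"dy":0,"dz":0.2,"rx":0,"ry":0,"rz":0,"claw":1},{"dx":0,"dy":0,"dz":0.16,"rx":0,"ry":0,"rz":0,"claw":1},{"dx":0,"dy":0,"dz":0.05,"rx":0,"ry":0,"rz":0,"claw":1},{"dx":0,"dy":0,"dz":0.03,"rx":0,"ry":0,"rz":0,"claw":1},{"dx":0,"dy":0,"dz":0,"rx":0,"ry":0,"rz":0,"claw":1},{"dx":0,"dy":0,"dz":0,"rx":0,"ry":0,"rz":0,"claw":1}]'
python3 -c "from h import *; plan(.487,.196,.0095,-5)"
```

```text
time_s: 21.6
tcp_pos: [0.4864, 0.1965, 0.0093]
ee_rot: [2.316, 2.122, 0.002]
force: [-0.7, -0.1, 0.4]
opening: 0.0294
grasp_force: 30.0
t21.6 tcp [0.4864 0.1965 0.0093] tilt [0.001 0.001] ang 85.01 PLAN dx dy dz [-0.005  0.007 -0.002]  rz(now) 0.00 op 0.0294 F [-0.7 -0.1  0.4] q7 0.0
```

```bash
python3 -m crank '[{"dx":0,"dy":0,"dz":0,"rx":0,"ry":0,"rz":0,"claw":0.45},{"dx":0,"dy":0,"dz":0,"rx":0,"ry":0,"rz":0,"claw":0.45},{"dx":0,"dy":0,"dz":0,"rx":0,"ry":0,"rz":0,"claw":0.45},{"dx":0,"dy":0,"dz":-0.3,"rx":0,"ry":0,"rz":0,"claw":0.45},{"dx":0,"dy":0,"dz":-0.5,"rx":0,"ry":0,"rz":0,"claw":0.45},{"dx":0,"dy":0,"dz":-0.5,"rx":0,"ry":0,"rz":0,"claw":0.3},{"dx":0,"dy":0,"dz":-0.5,"rx":0,"ry":0,"rz":0,"claw":0.3},{"dx":0,"dy":0,"dz":0,"rx":0,"ry":0,"rz":-0.17,"claw":0.3}]' >/dev/null
python3 -m crank '[{"dx":-0.42,"dy":0.14,"dz":0,"rx":0,"ry":0,"rz":0,"claw":0.3},{"dx":-0.42,"dy":0.14,"dz":0,"rx":0,"ry":0,"rz":0,"claw":0.3},{"dx":-0.42,"dy":0.14,"dz":0,"rx":0,"ry":0,"rz":0,"claw":0.3},{"dx":-0.42,"dy":0.14,"dz":0,"rx":0,"ry":0,"rz":0,"claw":0.3},{"dx":-0.42,"dy":0.14,"dz":0,"rx":0,"ry":0,"rz":0,"claw":0.3},{"dx":0,"dy":0,"dz":0,"rx":0,"ry":0,"rz":0,"claw":0.3},{"dx":0,"dy":0,"dz":0,"rx":0,"ry":0,"rz":0,"claw":0.3},{"dx":0,"dy":0,"dz":0,"rx":0,"ry":0,"rz":0,"claw":0.3}]' >/dev/null
python3 -c "from h import *; plan(.5565,-.0155,.097,-3.5)"
```

```text
t23.2 tcp [ 0.5421 -0.0159  0.188 ] tilt [ 0.001 -0.002] ang 86.57 PLAN dx dy dz [0.012 0.145 0.909]  rz(now) 0.01 op 0.0655 F [-0.2 -0.3 -0.3] q7 0.27
```

```bash
python3 -m crank '[{"dx":0.01,"dy":0.14,"dz":0.2,"rx":0,"ry":0,"rz":0,"claw":0.3},{"dx":0,"dy":0,"dz":0.3,"rx":0,"ry":0,"rz":0,"claw":0.3},{"dx":0,"dy":0,"dz":0.25,"rx":0,"ry":0,"rz":0,"claw":0.3},{"dx":0,"dy":0,"dz":0.1,"rx":0,"ry":0,"rz":0,"claw":0.3},{"dx":0,"dy":0,"dz":0,"rx":0,"ry":0,"rz":0,"claw":0.3},{"dx":0,"dy":0,"dz":0,"rx":0,"ry":0,"rz":0,"claw":0.3},{"dx":0,"dy":0,"dz":0,"rx":0,"ry":0,"rz":0,"claw":0.3}]'
python3 -c "from h import *; plan(.5565,-.0155,.097,-3.5)"
```

```text
time_s: 23.9
tcp_pos: [0.5577, -0.0171, 0.1048]
ee_rot: [2.287, 2.152, 0.003]
force: [0.8, 0.1, 0.2]
opening: 0.0657
grasp_force: 0.0
t23.9 tcp [ 0.5577 -0.0171  0.1048] tilt [0.    0.002] ang 86.51 PLAN dx dy dz [ 0.016 -0.013  0.077]  rz(now) 0.00 op 0.0657 F [0.8 0.1 0.2] q7 0.33
```

```bash
python3 -m crank '[{"dx":0.015,"dy":-0.01,"dz":0.05,"rx":0,"ry":0,"rz":0,"claw":0.3},{"dx":0,"dy":0,"dz":0.02,"rx":0,"ry":0,"rz":0,"claw":0.3},{"dx":0,"dy":0,"dz":0,"rx":0,"ry":0,"rz":0,"claw":0.3},{"dx":0,"dy":0,"dz":0,"rx":0,"ry":0,"rz":0,"claw":1},{"dx":0,"dy":0,"dz":0,"rx":0,"ry":0,"rz":0,"claw":1},{"dx":0,"dy":0,"dz":0,"rx":0,"ry":0,"rz":0,"claw":1},{"dx":0,"dy":0,"dz":0,"rx":0,"ry":0,"rz":0,"claw":1},{"dx":0,"dy":0,"dz":0,"rx":0,"ry":0,"rz":0,"claw":1}]'
python3 -m crank '[{"dx":0,"dy":0,"dz":-0.08,"rx":0,"ry":0,"rz":0,"claw":1},{"dx":0,"dy":0,"dz":-0.1,"rx":0,"ry":0,"rz":0,"claw":1},{"dx":0,"dy":0,"dz":-0.15,"rx":0,"ry":0,"rz":0,"claw":1},{"dx":0,"dy":0,"dz":-0.15,"rx":0,"ry":0,"rz":0,"claw":1},{"dx":0,"dy":0,"dz":0,"rx":0,"ry":0,"rz":0,"claw":1},{"dx":0,"dy":0,"dz":0,"rx":0,"ry":0,"rz":0,"claw":1}]'
python3 -c "from h import *; plan(.6236,.2435,.145,-3)"
```

```text
time_s: 24.7
tcp_pos: [0.5561, -0.0159, 0.0966]
ee_rot: [2.289, 2.152, 0.0]
force: [0.2, -0.9, -0.1]
opening: 0.0315
grasp_force: 30.0
time_s: 25.3
tcp_pos: [0.5558, -0.0156, 0.1448]
ee_rot: [2.288, 2.152, 0.001]
force: [-0.8, 0.1, -2.8]
opening: 0.0317
grasp_force: 30.0
t25.3 tcp [ 0.5558 -0.0156  0.1448] tilt [0. 0.] ang 86.49 PLAN dx dy dz [ 2.628e+00  5.180e-01 -1.000e-03]  rz(now) -0.06 op 0.0317 F [-0.8  0.1 -2.8] q7 0.3
```

```bash
python3 -m crank '[{"dx":0.3,"dy":0.06,"dz":-0.1,"rx":0,"ry":0,"rz":-0.06,"claw":1},{"dx":0.4,"dy":0.08,"dz":0,"rx":0,"ry":0,"rz":0,"claw":1},{"dx":0.42,"dy":0.08,"dz":0,"rx":0,"ry":0,"rz":0,"claw":1},{"dx":0.42,"dy":0.08,"dz":0,"rx":0,"ry":0,"rz":0,"claw":1},{"dx":0.4,"dy":0.08,"dz":0.2,"rx":0,"ry":0,"rz":0,"claw":1},{"dx":0.4,"dy":0.08,"dz":0.3,"rx":0,"ry":0,"rz":0,"claw":1},{"dx":0.3,"dy":0.06,"dz":0.3,"rx":0,"ry":0,"rz":0,"claw":1},{"dx":0,"dy":0,"dz":0.2,"rx":0,"ry":0,"rz":0,"claw":1}]' >/dev/null
python3 -m crank '[{"dx":0,"dy":0,"dz":0,"rx":0,"ry":0,"rz":0,"claw":1},{"dx":0,"dy":0,"dz":0,"rx":0,"ry":0,"rz":0,"claw":1},{"dx":0,"dy":0,"dz":0,"rx":0,"ry":0,"rz":0,"claw":1},{"dx":0,"dy":0,"dz":0,"rx":0,"ry":0,"rz":0,"claw":1}]'
python3 -c "from h import *; plan(.6236,.2435,.0186,-3)
save('top','t4.png',(170,130,350,265),4)"
```

```text
time_s: 26.5
tcp_pos: [0.6229, 0.2436, 0.0565]
ee_rot: [2.28, 2.16, 0.003]
force: [0.2, 0.2, -2.8]
opening: 0.0317
grasp_force: 30.0
t26.5 tcp [0.6229 0.2436 0.0565] tilt [0.001 0.002] ang 86.9 PLAN dx dy dz [-0.001  0.006  0.379]  rz(now) -0.01 op 0.0317 F [ 0.2  0.2 -2.8] q7 -0.07
```

View pics/t4.png

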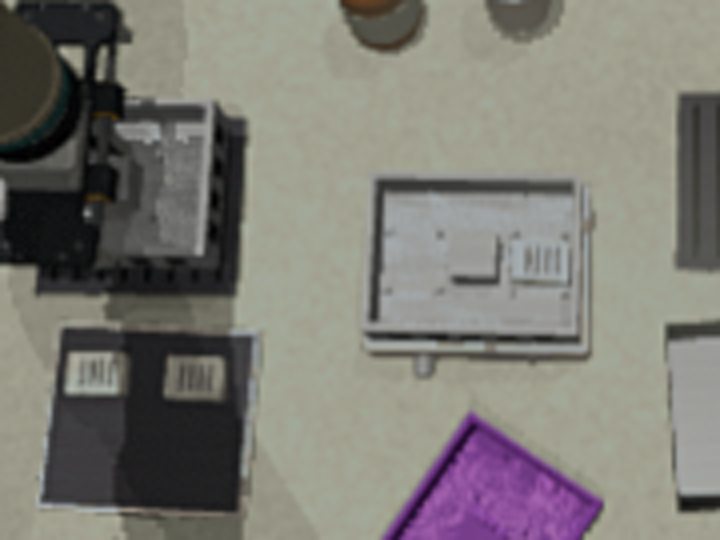

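Both cassettes are on the cold plate, at (95,373) and (195,376). The lower basket holds just one, at (540,262), the y=-45 end.

```bash
python3 -m crank '[{"dx":0,"dy":0.005,"dz":0.2,"rx":0,"ry":0,"rz":0,"claw":1},{"dx":0,"dy":0,"dz":0.1,"rx":0,"ry":0,"rz":0,"claw":1},{"dx":0,"dy":0,"dz":0.04,"rx":0,"ry":0,"rz":0,"claw":1},{"dx":0,"dy":0,"dz":0.02,"rx":0,"ry":0,"rz":0,"claw":1},{"dx":0,"dy":0,"dz":0.02,"rx":0,"ry":0,"rz":0,"claw":1},{"dx":0,"dy":0,"dz":0,"rx":0,"ry":0,"rz":0,"claw":1},{"dx":0,"dy":0,"dz":0,"rx":0,"ry":0,"rz":0,"claw":1}]'
python3 -c "from h import *; plan(.6236,.2435,.0186,-3)"
```

```text
time_s: 27.25
tcp_pos: [0.6223, 0.2444, 0.0186]
ee_rot: [-2.279, -2.162, -0.001]
force: [-3.7, -1.3, 5.9]
opening: 0.0318
grasp_force: 30.0
t27.2 tcp [0.6223 0.2444 0.0186] tilt [0.001 0.   ] ang 86.98 PLAN dx dy dz [-0.008  0.013  0.   ]  rz(now) -0.00 op 0.0318 F [-3.7 -1.3  5.9] q7 -0.05
```

```bash
python3 -m crank '[{"dx":0,"dy":0,"dz":0,"rx":0,"ry":0,"rz":0,"claw":0.3},{"dx":0,"dy":0,"dz":0,"rx":0,"ry":0,"rz":0,"claw":0.3},{"dx":0,"dy":0,"dz":0,"rx":0,"ry":0,"rz":0,"claw":0.3},{"dx":0,"dy":0,"dz":-0.4,"rx":0,"ry":0,"rz":0,"claw":0.3},{"dx":0,"dy":0,"dz":-0.5,"rx":0,"ry":0,"rz":0,"claw":0.3},{"dx":0,"dy":0,"dz":-0.5,"rx":0,"ry":0,"rz":0,"claw":0.45},{"dx":0,"dy":0,"dz":0,"rx":0,"ry":0,"rz":0.06,"claw":0.45},{"dx":0,"dy":0,"dz":0,"rx":0,"ry":0,"rz":0,"claw":0.45}]' >/dev/null
python3 - <<'E'
from h import *
S=lambda c:(np.array(c)+.5)/4-.5+[170,130]
print(back("top",S([(540,261)]),.064), back("top",S([(474,256)]),.080))
w=back("top",S([(375,178),(584,180),(581,334),(362,331)]),.087); print(w,w.mean(0))
plan(.556,-.060,.16,-3.5)
print([(np.round(d['xyz'],4).tolist(),round(d['confidence'],2)) for d in env.find_in('top','cassette3_c')])
E
```

```text
[[ 0.55347592 -0.06010441  0.064     ]] [[ 0.55536445 -0.0147879   0.08      ]]
[[ 0.61283101  0.05283562  0.087     ]
 [ 0.60504987 -0.09363882  0.087     ]
 [ 0.49582426 -0.08733552  0.087     ]
 [ 0.50419444  0.06288543  0.087     ]] [ 0.55447489 -0.01631332  0.087     ]
t28.1 tcp [0.6232 0.2449 0.1584] tilt [0.002 0.003] ang 86.48 PLAN dx dy dz [-3.084 -0.483 -0.022]  rz(now) -0.00 op 0.0522 F [-0.7 -0.3 -0.5] q7 -0.13
[([0.5561, -0.063, 0.0631], 0.63)]
```

```bash
python3 -m crank '[{"dx":-0.3,"dy":-0.05,"dz":0,"rx":0,"ry":0,"rz":0,"claw":0.45},{"dx":-0.46,"dy":-0.07,"dz":0,"rx":0,"ry":0,"rz":0,"claw":0.45},{"dx":-0.46,"dy":-0.07,"dz":0,"rx":0,"ry":0,"rz":0,"claw":0.45},{"dx":-0.46,"dy":-0.07,"dz":0,"rx":0,"ry":0,"rz":0,"claw":0.45},{"dx":-0.46,"dy":-0.07,"dz":0,"rx":0,"ry":0,"rz":0,"claw":0.45},{"dx":-0.46,"dy":-0.07,"dz":0,"rx":0,"ry":0,"rz":0,"claw":0.45},{"dx":-0.46,"dy":-0.07,"dz":0,"rx":0,"ry":0,"rz":0,"claw":0.45},{"dx":0,"dy":0,"dz":0,"rx":0,"ry":0,"rz":0,"claw":0.45}]' >/dev/null
python3 -m crank '[{"dx":0,"dy":0,"dz":0,"rx":0,"ry":0,"rz":0,"claw":0.45},{"dx":0,"dy":0,"dz":0,"rx":0,"ry":0,"rz":0,"claw":0.45},{"dx":0,"dy":0,"dz":0,"rx":0,"ry":0,"rz":0,"claw":0.45},{"dx":0,"dy":0,"dz":0,"rx":0,"ry":0,"rz":0,"claw":0.45}]' >/dev/null
python3 -c "from h import *; plan(.5545,-.0605,.050,-3.5)"
```

```text
t29.3 tcp [ 0.5567 -0.0564  0.1564] tilt [ 0.    -0.001] ang 86.63 PLAN dx dy dz [-0.042 -0.019  1.064]  rz(now) 0.01 op 0.0516 F [-0.   0.  -0.6] q7 0.36
```

```bash
python3 -m crank '[{"dx":-0.04,"dy":-0.02,"dz":0.3,"rx":0,"ry":0,"rz":0,"claw":0.45},{"dx":0,"dy":0,"dz":0.3,"rx":0,"ry":0,"rz":0,"claw":0.45},{"dx":0,"dy":0,"dz":0.25,"rx":0,"ry":0,"rz":0,"claw":0.45},{"dx":0,"dy":0,"dz":0.13,"rx":0,"ry":0,"rz":0,"claw":0.45},{"dx":0,"dy":0,"dz":0,"rx":0,"ry":0,"rz":0,"claw":0.45},{"dx":0,"dy":0,"dz":0,"rx":0,"ry":0,"rz":0,"claw":0.45},{"dx":0,"dy":0,"dz":0,"rx":0,"ry":0,"rz":0,"claw":0.45},{"dx":0,"dy":0,"dz":0,"rx":0,"ry":0,"rz":0,"claw":0.45}]'
python3 -c "from h import *; plan(.5545,-.0605,.050,-3.5)"
```

```text
time_s: 30.1
tcp_pos: [0.5552, -0.062, 0.06]
ee_rot: [2.287, 2.151, 0.002]
force: [-0.2, 0.0, -0.2]
opening: 0.0517
grasp_force: 0.0
t30.1 tcp [ 0.5552 -0.062   0.06  ] tilt [-0.     0.002] ang 86.48 PLAN dx dy dz [ 0.014 -0.008  0.1  ]  rz(now) -0.00 op 0.0517 F [-0.2  0.  -0.2] q7 0.45
```

```bash
python3 -m crank '[{"dx":0.015,"dy":0,"dz":0.06,"rx":0,"ry":0,"rz":0,"claw":0.45},{"dx":0,"dy":0,"dz":0.035,"rx":0,"ry":0,"rz":0,"claw":0.45},{"dx":0,"dy":0,"dz":0,"rx":0,"ry":0,"rz":0,"claw":0.45},{"dx":0,"dy":0,"dz":0,"rx":0,"ry":0,"rz":0,"claw":1},{"dx":0,"dy":0,"dz":0,"rx":0,"ry":0,"rz":0,"claw":1},{"dx":0,"dy":0,"dz":0,"rx":0,"ry":0,"rz":0,"claw":1},{"dx":0,"dy":0,"dz":0,"rx":0,"ry":0,"rz":0,"claw":1},{"dx":0,"dy":0,"dz":0,"rx":0,"ry":0,"rz":0,"claw":1}]'
python3 -m crank '[{"dx":0,"dy":0,"dz":-0.2,"rx":0,"ry":0,"rz":0,"claw":1},{"dx":0,"dy":0,"dz":-0.4,"rx":0,"ry":0,"rz":0,"claw":1},{"dx":0,"dy":0,"dz":-0.2,"rx":0,"ry":0,"rz":0,"claw":1},{"dx":0,"dy":0,"dz":0,"rx":0,"ry":0,"rz":0,"claw":1},{"dx":0,"dy":0,"dz":0,"rx":0,"ry":0,"rz":0,"claw":1},{"dx":0,"dy":0,"dz":0,"rx":0,"ry":0,"rz":0,"claw":1}]'
python3 -c "from h import *; plan(.423,.235,.13,-5)"
```

```text
time_s: 30.9
tcp_pos: [0.5545, -0.0605, 0.0495]
ee_rot: [2.289, 2.152, 0.0]
force: [0.3, 0.1, -0.7]
opening: 0.0294
grasp_force: 29.9
time_s: 31.5
tcp_pos: [0.5535, -0.0601, 0.1283]
ee_rot: [-2.287, -2.151, 0.002]
force: [0.3, -0.3, 0.2]
opening: 0.0302
grasp_force: 29.9
t31.5 tcp [ 0.5535 -0.0601  0.1283] tilt [ 0.    -0.002] ang 86.49 PLAN dx dy dz [ 2.865 -1.483 -0.013]  rz(now) 0.17 op 0.0302 F [ 0.3 -0.3  0.2] q7 0.39
```

```bash
python3 -m crank '[{"dx":0.36,"dy":-0.19,"dz":0,"rx":0,"ry":0,"rz":0.17,"claw":1},{"dx":0.36,"dy":-0.19,"dz":0,"rx":0,"ry":0,"rz":0,"claw":1},{"dx":0.36,"dy":-0.19,"dz":0,"rx":0,"ry":0,"rz":0,"claw":1},{"dx":0.36,"dy":-0.19,"dz":0,"rx":0,"ry":0,"rz":0,"claw":1},{"dx":0.36,"dy":-0.19,"dz":0,"rx":0,"ry":0,"rz":0,"claw":1},{"dx":0.36,"dy":-0.19,"dz":0,"rx":0,"ry":0,"rz":0,"claw":1},{"dx":0.36,"dy":-0.19,"dz":0.2,"rx":0,"ry":0,"rz":0,"claw":1},{"dx":0.36,"dy":-0.19,"dz":0.3,"rx":0,"ry":0,"rz":0,"claw":1}]' >/dev/null
python3 -m crank '[{"dx":0,"dy":0,"dz":0,"rx":0,"ry":0,"rz":0,"claw":1},{"dx":0,"dy":0,"dz":0,"rx":0,"ry":0,"rz":0,"claw":1},{"dx":0,"dy":0,"dz":0,"rx":0,"ry":0,"rz":0,"claw":1},{"dx":0,"dy":0,"dz":0,"rx":0,"ry":0,"rz":0,"claw":1},{"dx":0,"dy":0,"dz":0,"rx":0,"ry":0,"rz":0,"claw":1}]'
python3 -c "from h import *; plan(.423,.235,.0095,-5)"
```

```text
time_s: 32.8
tcp_pos: [0.4281, 0.2379, 0.0802]
ee_rot: [2.318, 2.12, 0.001]
force: [0.5, 0.2, -0.1]
opening: 0.0298
grasp_force: 29.9
t32.8 tcp [0.4281 0.2379 0.0802] tilt [0.    0.001] ang 84.88 PLAN dx dy dz [-0.033 -0.049  0.707]  rz(now) -0.01 op 0.0298 F [ 0.5  0.2 -0.1] q7 -0.11
```

```bash
python3 -m crank '[{"dx":-0.03,"dy":-0.05,"dz":0.2,"rx":0,"ry":0,"rz":0,"claw":1},{"dx":0,"dy":0,"dz":0.25,"rx":0,"ry":0,"rz":0,"claw":1},{"dx":0,"dy":0,"dz":0.17,"rx":0,"ry":0,"rz":0,"claw":1},{"dx":0,"dy":0,"dz":0.06,"rx":0,"ry":0,"rz":0,"claw":1},{"dx":0,"dy":0,"dz":0.02,"rx":0,"ry":0,"rz":0,"claw":1},{"dx":0,"dy":0,"dz":0,"rx":0,"ry":0,"rz":0,"claw":1},{"dx":0,"dy":0,"dz":0,"rx":0,"ry":0,"rz":0,"claw":1}]'
python3 -c "from h import *; plan(.423,.235,.0095,-5)"
```

```text
time_s: 33.5
tcp_pos: [0.4226, 0.2365, 0.0105]
ee_rot: [2.316, 2.122, 0.002]
force: [-0.1, 0.9, -0.3]
opening: 0.0297
grasp_force: 29.9
t33.5 tcp [0.4226 0.2365 0.0105] tilt [0.001 0.001] ang 85.0 PLAN dx dy dz [-0.015  0.005  0.01 ]  rz(now) -0.00 op 0.0297 F [-0.1  0.9 -0.3] q7 -0.02
```

```bash
python3 -m crank '[{"dx":0,"dy":0,"dz":0.01,"rx":0,"ry":0,"rz":0,"claw":1},{"dx":0,"dy":0,"dz":0,"rx":0,"ry":0,"rz":0,"claw":0.45},{"dx":0,"dy":0,"dz":0,"rx":0,"ry":0,"rz":0,"claw":0.45},{"dx":0,"dy":0,"dz":0,"rx":0,"ry":0,"rz":0,"claw":0.45},{"dx":0,"dy":0,"dz":-0.3,"rx":0,"ry":0,"rz":0,"claw":0.45},{"dx":0,"dy":0,"dz":-0.5,"rx":0,"ry":0,"rz":0,"claw":0.45},{"dx":0,"dy":0,"dz":-0.5,"rx":0,"ry":0,"rz":0,"claw":0.3},{"dx":0,"dy":0,"dz":0,"rx":0,"ry":0,"rz":-0.17,"claw":0.3}]' >/dev/null
python3 -m crank '[{"dx":-0.4,"dy":0.24,"dz":0,"rx":0,"ry":0,"rz":0,"claw":0.3},{"dx":-0.4,"dy":0.24,"dz":0,"rx":0,"ry":0,"rz":0,"claw":0.3},{"dx":-0.4,"dy":0.24,"dz":0,"rx":0,"ry":0,"rz":0,"claw":0.3},{"dx":-0.4,"dy":0.24,"dz":0,"rx":0,"ry":0,"rz":0,"claw":0.3},{"dx":-0.4,"dy":0.24,"dz":0,"rx":0,"ry":0,"rz":0,"claw":0.3},{"dx":-0.4,"dy":0.24,"dz":0,"rx":0,"ry":0,"rz":0,"claw":0.3},{"dx":0,"dy":0,"dz":0,"rx":0,"ry":0,"rz":0,"claw":0.3},{"dx":0,"dy":0,"dz":0,"rx":0,"ry":0,"rz":0,"claw":0.3}]' >/dev/null
python3 -m crank '[{"dx":0,"dy":0,"dz":0,"rx":0,"ry":0,"rz":0,"claw":0.3},{"dx":0,"dy":0,"dz":0,"rx":0,"ry":0,"rz":0,"claw":0.3}]' >/dev/null
python3 -c "from h import *; plan(.5553,-.0155,.055,-3.5)"
```

```text
t35.3 tcp [ 0.5501 -0.0099  0.1383] tilt [ 0.001 -0.001] ang 86.64 PLAN dx dy dz [-0.053  0.056  0.833]  rz(now) 0.02 op 0.0657 F [-0.1  0.2 -0.2] q7 0.33
```

```bash
python3 -m crank '[{"dx":-0.05,"dy":0.055,"dz":0.2,"rx":0,"ry":0,"rz":0,"claw":0.3},{"dx":0,"dy":0,"dz":0.25,"rx":0,"ry":0,"rz":0,"claw":0.3},{"dx":0,"dy":0,"dz":0.2,"rx":0,"ry":0,"rz":0,"claw":0.3},{"dx":0,"dy":0,"dz":0.1,"rx":0,"ry":0,"rz":0,"claw":0.3},{"dx":0,"dy":0,"dz":0,"rx":0,"ry":0,"rz":0,"claw":0.3},{"dx":0,"dy":0,"dz":0,"rx":0,"ry":0,"rz":0,"claw":0.3},{"dx":0,"dy":0,"dz":0,"rx":0,"ry":0,"rz":0,"claw":0.3}]'
python3 -c "from h import *; plan(.5553,-.0155,.055,-3.5)"
```

```text
time_s: 36.0
tcp_pos: [0.5569, -0.0172, 0.0647]
ee_rot: [2.287, 2.152, 0.002]
force: [0.2, 0.7, -0.7]
opening: 0.0658
grasp_force: 0.0
t36.0 tcp [ 0.5569 -0.0172  0.0647] tilt [0.    0.002] ang 86.5 PLAN dx dy dz [ 0.016 -0.017  0.097]  rz(now) 0.00 op 0.0658 F [ 0.2  0.7 -0.7] q7 0.4
```

```bash
python3 -m crank '[{"dx":0.015,"dy":-0.015,"dz":0.06,"rx":0,"ry":0,"rz":0,"claw":0.3},{"dx":0,"dy":0,"dz":0.035,"rx":0,"ry":0,"rz":0,"claw":0.3},{"dx":0,"dy":0,"dz":0,"rx":0,"ry":0,"rz":0,"claw":0.3},{"dx":0,"dy":0,"dz":0,"rx":0,"ry":0,"rz":0,"claw":1},{"dx":0,"dy":0,"dz":0,"rx":0,"ry":0,"rz":0,"claw":1},{"dx":0,"dy":0,"dz":0,"rx":0,"ry":0,"rz":0,"claw":1},{"dx":0,"dy":0,"dz":0,"rx":0,"ry":0,"rz":0,"claw":1},{"dx":0,"dy":0,"dz":0,"rx":0,"ry":0,"rz":0,"claw":1}]'
python3 -m crank '[{"dx":0,"dy":0,"dz":-0.08,"rx":0,"ry":0,"rz":0,"claw":1},{"dx":0,"dy":0,"dz":-0.1,"rx":0,"ry":0,"rz":0,"claw":1},{"dx":0,"dy":0,"dz":-0.2,"rx":0,"ry":0,"rz":0,"claw":1},{"dx":0,"dy":0,"dz":-0.3,"rx":0,"ry":0,"rz":0,"claw":1},{"dx":0,"dy":0,"dz":0,"rx":0,"ry":0,"rz":0,"claw":1},{"dx":0,"dy":0,"dz":0,"rx":0,"ry":0,"rz":0,"claw":1}]'
python3 -c "from h import *; plan(.6203,-.2405,.12,-3.8)"
```

```text
time_s: 36.8
tcp_pos: [0.5556, -0.0158, 0.0544]
ee_rot: [2.288, 2.151, 0.002]
force: [1.4, 0.5, -1.0]
opening: 0.0319
grasp_force: 30.0
time_s: 37.4
tcp_pos: [0.5543, -0.0156, 0.1226]
ee_rot: [-2.288, -2.152, -0.0]
force: [0.5, -0.7, -4.1]
opening: 0.0316
grasp_force: 30.0
t37.4 tcp [ 0.5543 -0.0156  0.1226] tilt [ 0.001 -0.   ] ang 86.48 PLAN dx dy dz [-2.205  0.797  0.024]  rz(now) 0.03 op 0.0316 F [ 0.5 -0.7 -4.1] q7 0.35
```

```bash
python3 -m crank '[{"dx":-0.3,"dy":0.11,"dz":0,"rx":0,"ry":0,"rz":0.03,"claw":1},{"dx":-0.4,"dy":0.14,"dz":0,"rx":0,"ry":0,"rz":0,"claw":1},{"dx":-0.4,"dy":0.15,"dz":0,"rx":0,"ry":0,"rz":0,"claw":1},{"dx":-0.4,"dy":0.15,"dz":0.1,"rx":0,"ry":0,"rz":0,"claw":1},{"dx":-0.4,"dy":0.14,"dz":0.2,"rx":0,"ry":0,"rz":0,"claw":1},{"dx":-0.3,"dy":0.1,"dz":0.2,"rx":0,"ry":0,"rz":0,"claw":1},{"dx":0,"dy":0,"dz":0.2,"rx":0,"ry":0,"rz":0,"claw":1},{"dx":0,"dy":0,"dz":0,"rx":0,"ry":0,"rz":0,"claw":1}]' >/dev/null
python3 -m crank '[{"dx":0,"dy":0,"dz":0,"rx":0,"ry":0,"rz":0,"claw":1},{"dx":0,"dy":0,"dz":0,"rx":0,"ry":0,"rz":0,"claw":1},{"dx":0,"dy":0,"dz":0,"rx":0,"ry":0,"rz":0,"claw":1},{"dx":0,"dy":0,"dz":0,"rx":0,"ry":0,"rz":0,"claw":1}]'
python3 -c "from h import *; plan(.6203,-.2405,.0184,-3.8)
save('top','t5.png',(170,130,370,265),4)"
```

```text
time_s: 38.6
tcp_pos: [0.6199, -0.2399, 0.0532]
ee_rot: [2.292, 2.147, 0.001]
force: [-0.3, 0.6, -3.7]
opening: 0.0317
grasp_force: 30.0
t38.6 tcp [ 0.6199 -0.2399  0.0532] tilt [-0.     0.001] ang 86.28 PLAN dx dy dz [-0.006  0.004  0.348]  rz(now) 0.01 op 0.0317 F [-0.3  0.6 -3.7] q7 0.65
```

View pics/t5.png

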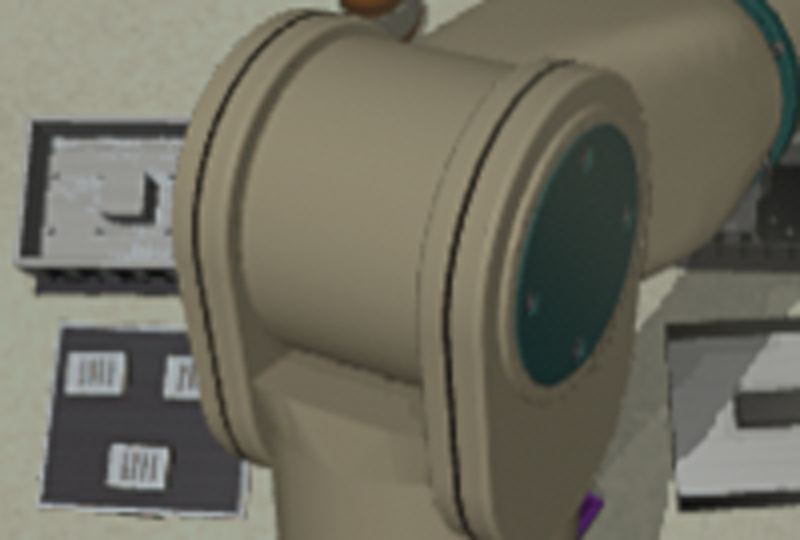

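The three cassettes lie on the plate and the upper basket is on its mat. I'll lower the second basket.

```bash
python3 -m crank '[{"dx":-0.005,"dy":0.005,"dz":0.2,"rx":0,"ry":0,"rz":0,"claw":1},{"dx":0,"dy":0,"dz":0.09,"rx":0,"ry":0,"rz":0,"claw":1},{"dx":0,"dy":0,"dz":0.03,"rx":0,"ry":0,"rz":0,"claw":1},{"dx":0,"dy":0,"dz":0.02,"rx":0,"ry":0,"rz":0,"claw":1},{"dx":0,"dy":0,"dz":0.01,"rx":0,"ry":0,"rz":0,"claw":1},{"dx":0,"dy":0,"dz":0,"rx":0,"ry":0,"rz":0,"claw":1},{"dx":0,"dy":0,"dz":0,"rx":0,"ry":0,"rz":0,"claw":1}]'
python3 -c "from h import *; plan(.6203,-.2405,.0184,-3.8)"
```

```text
time_s: 39.35
tcp_pos: [0.6197, -0.241, 0.0184]
ee_rot: [2.293, 2.147, 0.001]
force: [-3.8, 2.2, 6.6]
opening: 0.0318
grasp_force: 30.0
t39.4 tcp [ 0.6197 -0.241   0.0184] tilt [0. 0.] ang 86.22 PLAN dx dy dz [ 0.006  0.005 -0.   ]  rz(now) 0.00 op 0.0318 F [-3.8  2.2  6.6] q7 0.66
```

Next: release, rise, and swing away for a clear top view of everything before the plunger.

```bash
python3 -m crank '[{"dx":0,"dy":0,"dz":0,"rx":0,"ry":0,"rz":0,"claw":0.3},{"dx":0,"dy":0,"dz":0,"rx":0,"ry":0,"rz":0,"claw":0.3},{"dx":0,"dy":0,"dz":0,"rx":0,"ry":0,"rz":0,"claw":0.3},{"dx":0,"dy":0,"dz":-0.4,"rx":0,"ry":0,"rz":0,"claw":0.3},{"dx":0,"dy":0,"dz":-0.5,"rx":0,"ry":0,"rz":0,"claw":0.3},{"dx":0,"dy":0,"dz":-0.5,"rx":0,"ry":0,"rz":0,"claw":0.3},{"dx":0,"dy":0,"dz":-0.3,"rx":0,"ry":0,"rz":0,"claw":1},{"dx":0,"dy":0,"dz":0,"rx":0,"ry":0,"rz":0,"claw":1}]' >/dev/null
python3 -m crank '[{"dx":-0.45,"dy":-0.1,"dz":0,"rx":0,"ry":0,"rz":0,"claw":1},{"dx":-0.45,"dy":-0.1,"dz":0,"rx":0,"ry":0,"rz":0,"claw":1},{"dx":-0.45,"dy":-0.1,"dz":0,"rx":0,"ry":0,"rz":0,"claw":1},{"dx":-0.45,"dy":-0.2,"dz":0,"rx":0,"ry":0,"rz":0,"claw":1},{"dx":-0.45,"dy":-0.2,"dz":0,"rx":0,"ry":0,"rz":0,"claw":1},{"dx":-0.4,"dy":-0.3,"dz":0,"rx":0,"ry":0,"rz":0,"claw":1},{"dx":-0.4,"dy":-0.3,"dz":0,"rx":0,"ry":0,"rz":0,"claw":1},{"dx":0,"dy":0,"dz":0,"rx":0,"ry":0,"rz":0,"claw":1}]'
python3 - <<'E'
from h import *
im=save('top','t6.png',(165,130,405,270),3.3)
for l in ('plunger_top','upper_basket_c','lid_c','cassette0_c'): print(l,[(np.round(d['xyz'],4).tolist(),round(d['confidence'],2)) for d in env.find_in('top',l)])
E
```

```text
time_s: 40.95
tcp_pos: [0.4599, -0.5448, 0.1865]
ee_rot: [-2.307, -2.131, 0.013]
force: [-0.6, -1.0, -0.0]
opening: 0.0004
grasp_force: 0.0
plunger_top [([0.619, -0.2417, 0.013], 0.43), ([0.5578, -0.014, 0.0691], 0.4)]
upper_basket_c [([0.6218, 0.2471, 0.0127], 0.79), ([0.3562, -0.0091, 0.0087], 0.68)]
lid_c [([0.4432, -0.2265, 0.0118], 0.75)]
cassette0_c [([0.4968, 0.2694, 0.0229], 0.7)]
```

View pics/t6.png

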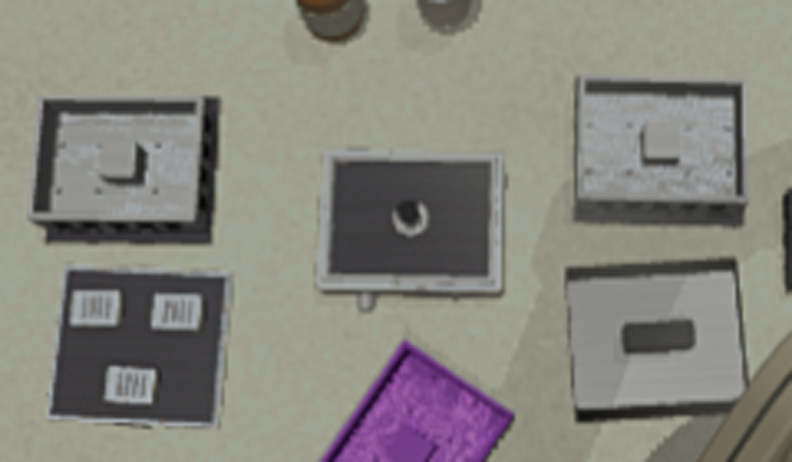

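Stand empty with the plunger exposed at (409,212). Baskets are at (120,160) and (660,145), the lid at (658,335), and the three cassettes are on the plate. Next I check centring numerically.

Run:
```python
from h import *
S=lambda c:(np.array(c)+.5)/3.3-.5+[165,130]
def rep(n,c,z):
    w=back("top",S(c),z)[:,:2]*1000; r=cv2.minAreaRect(w.astype(np.float32)); print(n,np.round(w.mean(0),1),np.round(r[1],1),round(r[2],1))
rep('L',[(42,99),(204,97),(197,221),(31,219)],.051)
rep('R',[(577,79),(746,83),(745,201),(575,200)],.051)
rep('lid',[(567,273),(738,269),(747,400),(577,409)],.015)
print('mats: L 623.6 243.5 -3; R 620.3 -240.5 -3.8; lidmat 447 -227.1 +1')
print('plunger',back("top",S([(407,212)]),.07)[:,:2], 'lip', back("top",S([(323,152),(507,154),(503,293),(317,290)]),.045).mean(0))
for c in [[(96,308)],[(177,311)],[(131,385)]]: print('cass',back("top",S(c),.024)[0])
plan(.556,-.0155,.15,-3.5)
```

```text
L [621.  242.8] [147.8 113.2] 87.6
R [ 616.9 -236.9] [151.2 110.7] 86.3
lid [ 447.3 -226.8] [152.7 120.5] 89.5
mats: L 623.6 243.5 -3; R 620.3 -240.5 -3.8; lidmat 447 -227.1 +1
plunger [[ 0.55693127 -0.01355551]] lip [ 0.55409188 -0.01597243  0.045     ]
cass [0.49231533 0.26811171 0.024     ]
cass [0.48677632 0.19553349 0.024     ]
cass [0.42306232 0.23548544 0.024     ]
t41.2 tcp [ 0.4716 -0.5349  0.1863] tilt [0.002 0.   ] ang 86.37 PLAN dx dy dz [5.236 0.513 0.374]  rz(now) -0.02 op 0.0001 F [-0.2  0.6  0.2] q7 1.02
```

Run:
```python
from h import *
out=[]
def box(cx,cy,yaw,a,b,z):
    r=np.radians(yaw); m=np.array([[np.cos(r),-np.sin(r)],[np.sin(r),np.cos(r)]])
    p=np.array([(-a,-b),(a,-b),(a,b),(-a,b)])/2@m.T+[cx,cy]; return np.c_[p,np.full(4,z)]
def tile(cam,im,c,mat,yaw,h,S=8):
    u=proj(cam,[[mat[0],mat[1],.03]])[0]; x0,y0=int(u[0]-24),int(u[1]-18)
    x0,y0=u.astype(int)-[(38,32) if cam=='top' else (48,36)][0]
    w,hh=(76,64) if cam=='top' else (96,72); S=400//w if False else 5
    a=cv2.resize(im[y0:y0+hh,x0:x0+w,::-1],None,fx=S,fy=S,interpolation=cv2.INTER_CUBIC)
    for b,col in((box(*mat,yaw,.140,.155,.004),(0,255,255)),(box(*mat,yaw,.114,.150,h),(0,0,255))):
        q=((proj(cam,b)-[x0,y0]+.5)*S*8).astype(np.int32); cv2.polylines(a,[q],True,col,1,cv2.LINE_AA,3)
    return cv2.resize(a,(400,300)) if False else cv2.copyMakeBorder(a,0,max(0,360-a.shape[0]),0,max(0,480-a.shape[1]),cv2.BORDER_CONSTANT)[:300,:400]
T=env.grab_frame('top'); Sd=env.grab_frame('side')
R0=np.array([.6203,-.2405]); L0=np.array([.6236,.2435])
big=np.vstack([np.hstack([tile('top',T,0,L0,-3,.051),tile('top',T,0,R0,-3.8,.051)]),np.hstack([tile('side',Sd,0,L0,-3,.051),tile('side',Sd,0,R0,-3.8,.051)])])
cv2.imwrite('pics/ov.png',big); print(big.shape)
```

```text
(600, 800, 3)
```

View pics/ov.png

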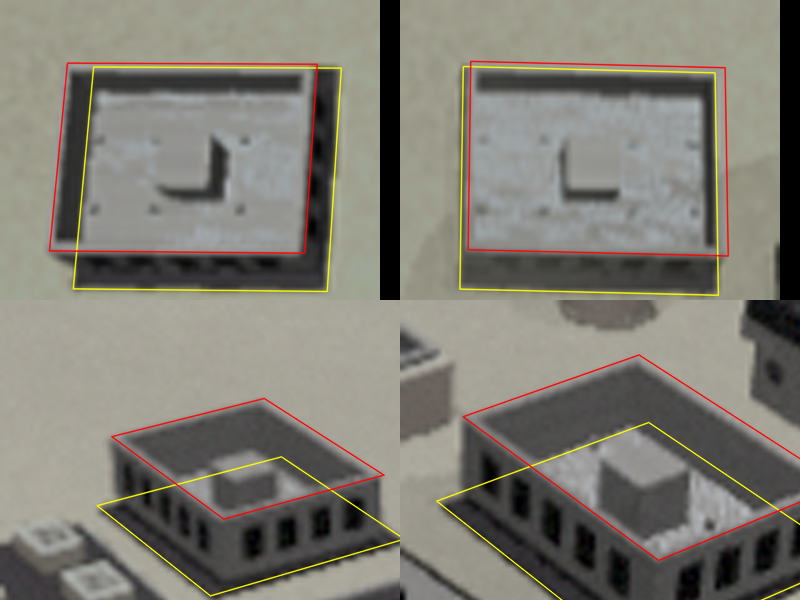

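Both baskets match the outlines of a centred basket (red) to within about 1–3 mm in the two views, and they sit square and flat. Now I move over the plunger with the fingers shut.

```bash
python3 -m crank '[{"dx":0.47,"dy":0.05,"dz":0,"rx":0,"ry":0,"rz":0,"claw":1},{"dx":0.47,"dy":0.05,"dz":0,"rx":0,"ry":0,"rz":0,"claw":1},{"dx":0.47,"dy":0.05,"dz":0,"rx":0,"ry":0,"rz":0,"claw":1},{"dx":0.47,"dy":0.05,"dz":0,"rx":0,"ry":0,"rz":0,"claw":1},{"dx":0.47,"dy":0.05,"dz":0,"rx":0,"ry":0,"rz":0,"claw":1},{"dx":0.47,"dy":0.05,"dz":0,"rx":0,"ry":0,"rz":0,"claw":1},{"dx":0.47,"dy":0.05,"dz":0,"rx":0,"ry":0,"rz":0,"claw":1},{"dx":0.47,"dy":0.05,"dz":0,"rx":0,"ry":0,"rz":0,"claw":1}]' >/dev/null
python3 -m crank '[{"dx":0.47,"dy":0.05,"dz":0,"rx":0,"ry":0,"rz":0,"claw":1},{"dx":0.47,"dy":0.05,"dz":0,"rx":0,"ry":0,"rz":0,"claw":1},{"dx":0.47,"dy":0.05,"dz":0,"rx":0,"ry":0,"rz":0,"claw":1},{"dx":0,"dy":0,"dz":0.4,"rx":0,"ry":0,"rz":0,"claw":1},{"dx":0,"dy":0,"dz":0.3,"rx":0,"ry":0,"rz":0,"claw":1},{"dx":0,"dy":0,"dz":0,"rx":0,"ry":0,"rz":0,"claw":1},{"dx":0,"dy":0,"dz":0,"rx":0,"ry":0,"rz":0,"claw":1},{"dx":0,"dy":0,"dz":0,"rx":0,"ry":0,"rz":0,"claw":1}]' >/dev/null
python3 - <<'E'
from h import *
plan(.556,-.0148,.080,-3.5)
env.grab_frame('top')
for l in ('cassette0_c','lid_c'): print(l,[(np.round(d['xyz'],4).tolist(),round(d['confidence'],2)) for d in env.find_in('top',l)])
E
```

```text
t42.9 tcp [ 0.5601 -0.025   0.1188] tilt [-0.     0.003] ang 86.2 PLAN dx dy dz [ 0.099 -0.048  0.388]  rz(now) -0.04 op 0.0006 F [-0.7 -0.1  1. ] q7 0.34
cassette0_c [([0.5345, -0.051, 0.0418], 0.65)]
lid_c [([0.4415, -0.225, 0.0112], 0.56)]
```

```bash
python3 -m crank '[{"dx":0.09,"dy":-0.045,"dz":0.2,"rx":0,"ry":0,"rz":0,"claw":1},{"dx":0,"dy":0,"dz":0.1,"rx":0,"ry":0,"rz":0,"claw":1},{"dx":0,"dy":0,"dz":0,"rx":0,"ry":0,"rz":0,"claw":1},{"dx":0,"dy":0,"dz":0,"rx":0,"ry":0,"rz":0,"claw":1},{"dx":0,"dy":0,"dz":0,"rx":0,"ry":0,"rz":0,"claw":1},{"dx":0,"dy":0,"dz":0,"rx":0,"ry":0,"rz":0,"claw":1}]'
python3 - <<'E'
from h import *
plan(.556,-.0148,.070,-3.5)
save('side','s2.png',(185,130,425,290),3.3)
for n,l in (('side','cassette0_c'),('side','cassette1_c'),('side','lid_c')): print(l,[(np.round(d['xyz'],4).tolist(),round(d['confidence'],2)) for d in env.find_in(n,l)])
E
```

```text
time_s: 43.65
tcp_pos: [0.5554, -0.0157, 0.0878]
ee_rot: [2.293, 2.146, 0.001]
force: [-0.2, 1.2, -0.8]
opening: 0.0007
grasp_force: 0.0
t43.6 tcp [ 0.5554 -0.0157  0.0878] tilt [-0.     0.001] ang 86.19 PLAN dx dy dz [0.01  0.005 0.178]  rz(now) -0.04 op 0.0007 F [-0.2  1.2 -0.8] q7 0.36
cassette0_c []
cassette1_c [([0.4836, 0.183, 0.0261], 0.45)]
lid_c [([0.4339, -0.2444, 0.0142], 0.59), ([0.5679, 0.1987, 0.0037], 0.25)]
```

View pics/s2.png

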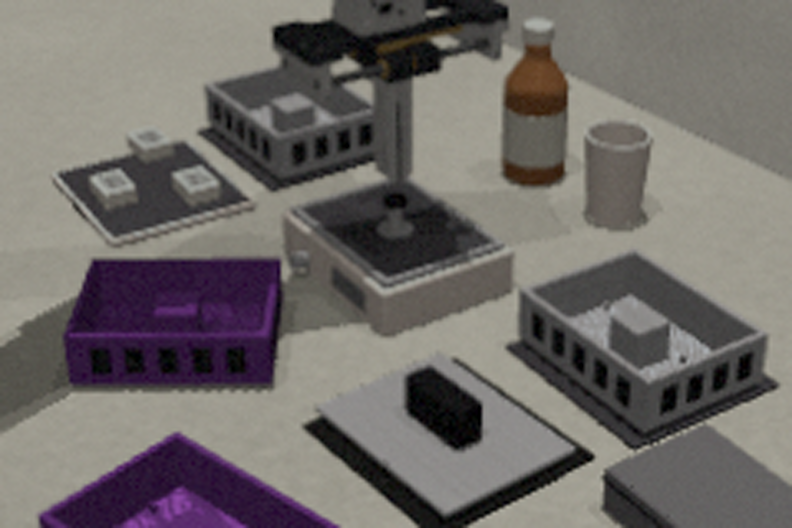

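The fingers are over the plunger head at (397,200). The cassette at (150,142) looks close to the plate's far edge and may have been knocked, so I'll check it.

Run:
```python
from h import *
for p in [(.493,.268,.024),(.487,.196,.024),(.423,.235,.024)]: print('exp side crop',(proj('side',[p])[0]-[185,130]+.5)*3.3)
im=env.grab_frame('top'); a=im[195:270,165:265]; cv2.imwrite('pics/t7.png',cv2.resize(a[:,:,::-1],None,fx=6,fy=6,interpolation=cv2.INTER_CUBIC))
```

```text
exp side crop [163.39719184 147.74015606]
exp side crop [195.27777345 177.25782628]
exp side crop [111.96388902 181.01157135]
```

View pics/t7.png

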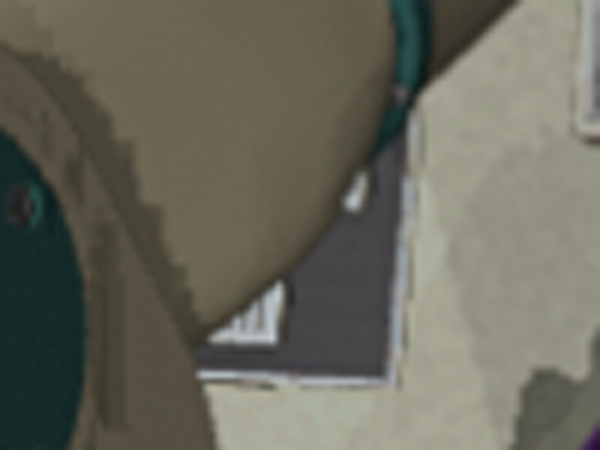

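```bash
python3 - <<'E'
from h import *
for c in [(150,139),(197,181),(112,184)]: print(back('side',[(np.array(c)+.5)/3.3-.5+[185,130]],.024)[0])
im=env.grab_frame('side'); 
a=im[150:215,190:270]; cv2.imwrite('pics/s3.png',cv2.resize(a[:,:,::-1],None,fx=9,fy=9,interpolation=cv2.INTER_CUBIC))
E
python3 -m crank '[{"dx":0,"dy":0,"dz":-0.5,"rx":0,"ry":0,"rz":0,"claw":1},{"dx":0,"dy":0,"dz":-0.5,"rx":0,"ry":0,"rz":0,"claw":1},{"dx":-0.45,"dy":0,"dz":0,"rx":0,"ry":0,"rz":0,"claw":1},{"dx":-0.45,"dy":0,"dz":0,"rx":0,"ry":0,"rz":0,"claw":1},{"dx":-0.45,"dy":0,"dz":0,"rx":0,"ry":0,"rz":0,"claw":1},{"dx":-0.45,"dy":0,"dz":0,"rx":0,"ry":0,"rz":0,"claw":0.45},{"dx":-0.45,"dy":0,"dz":0,"rx":0,"ry":0,"rz":0,"claw":0.45},{"dx":-0.45,"dy":0,"dz":0,"rx":0,"ry":0,"rz":0,"claw":0.45}]' >/dev/null
python3 - <<'E'
from h import *
st()
im=env.grab_frame('top'); a=im[195:270,165:265]; a=cv2.resize(a[:,:,::-1],None,fx=5,fy=5,interpolation=cv2.INTER_CUBIC)
b=cv2.imread('pics/s3.png'); b=cv2.resize(b,(461,375)); a=a[:375,:339] if False else cv2.resize(a,(330,248)); a=cv2.copyMakeBorder(a,0,375-248,0,0,cv2.BORDER_CONSTANT)
cv2.imwrite('pics/both.png',np.hstack([a,b])); print(env.find_in('top','cassette0_c'))
E
```

```text
[0.49170605 0.2914698  0.024     ]
[0.48447126 0.18739336 0.024     ]
[0.42027827 0.22846135 0.024     ]
t 44.75 tcp [ 0.5368 -0.2863  0.1873] q [ 0.14  0.64  0.5   1.67 -0.37  0.93  0.71] F [-0.3  0.5  0.7] op 0.0208 gf 0.0
[[0.066, 0.998, 0.0], [0.998, -0.066, 0.0], [0.0, 0.0, -1.0]]
[{'xyz': [0.4932, 0.3333, 0.0156], 'confidence': 0.48}]
```

View pics/both.png

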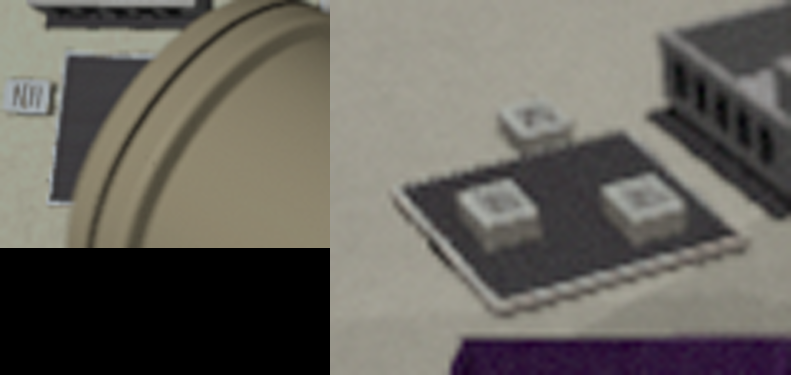

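Cassette0 has been knocked off the plate and lies flat on the bench beside it, near (0.493, 0.334). I'll fetch it before pressing, and measure its pose first.

```bash
python3 -m crank '[{"dx":0,"dy":0,"dz":0,"rx":0,"ry":0,"rz":0,"claw":0.45},{"dx":0,"dy":0,"dz":0,"rx":0,"ry":0,"rz":0,"claw":0.45}]' >/dev/null
python3 - <<'E'
from h import *
im=env.grab_frame('top'); hsv=cv2.cvtColor(im,cv2.COLOR_RGB2HSV)
x0,y0,x1,y1=162,210,186,240
a=cv2.resize(im[y0:y1,x0:x1],None,fx=8,fy=8,interpolation=cv2.INTER_CUBIC).astype(int)
print(im[224,162:184].tolist())
h=cv2.cvtColor(a.clip(0,255).astype(np.uint8),cv2.COLOR_RGB2GRAY)
for t in (180,190,200):
    b=(h>t).astype(np.uint8); b=cv2.morphologyEx(b,cv2.MORPH_CLOSE,np.ones((25,25)))
    c=max(cv2.findContours(b,0,1)[0],key=cv2.contourArea); px=(c[:,0]+.5)/8-.5+[x0,y0]; w=back('top',px,.016)[:,:2]*1000
    r=cv2.minAreaRect(w.astype(np.float32)); print(t,np.round(r[0],1),np.round(r[1],1),round(r[2],1))
print([(d['xyz'],d['confidence']) for d in env.find_in('top','cassette0_c')])
E
```

```text
[[161, 162, 145], [161, 163, 145], [161, 165, 147], [155, 159, 143], [158, 164, 163], [162, 168, 172], [162, 169, 172], [121, 122, 122], [139, 142, 142], [129, 130, 128], [121, 119, 115], [161, 168, 172], [115, 116, 116], [150, 156, 160], [130, 133, 134], [147, 152, 154], [165, 172, 175], [152, 159, 163], [74, 74, 69], [114, 114, 100], [168, 172, 162], [148, 154, 157]]Traceback (most recent call last):
  File "<stdin>", line 9, in <module>
ValueError: max() iterable argument is empty
```

Run:
```python
from h import *
im=env.grab_frame('top')
x0,y0,x1,y1=162,210,184,238
a=cv2.resize(im[y0:y1,x0:x1].astype(np.float32),None,fx=8,fy=8,interpolation=cv2.INTER_CUBIC)
d=a[:,:,2]-a[:,:,0]; g=a.mean(2)
for t in (-4,0):
    b=((d>t)&(g>105)).astype(np.uint8); b=cv2.morphologyEx(b,cv2.MORPH_CLOSE,np.ones((17,17))); b=cv2.morphologyEx(b,cv2.MORPH_OPEN,np.ones((25,25)))
    for c in cv2.findContours(b,0,1)[0]:
        px=(c[:,0]+.5)/8-.5+[x0,y0]; w=back('top',px,.016)[:,:2]*1000
        r=cv2.minAreaRect(w.astype(np.float32)); print(t,cv2.contourArea(c)/64,np.round(px.mean(0),1),np.round(r[0],1),np.round(r[1],1),round(r[2],1))
plan(.493,.333,.19,-5)
```

```text
-4 9.5234375 [182.4 232.4] [467.4 304.1] [14.   6.4] 1.6
-4 135.6875 [172.6 223.7] [493.3 334.6] [42.7 31.3] 87.7
0 7.8359375 [182.5 232.5] [466.9 303.7] [12.9  5.6] 1.7
0 126.8203125 [172.7 223.7] [493.5 334.3] [41.8 30.2] 87.8
t45.1 tcp [ 0.5377 -0.2824  0.1871] tilt [ 0.001 -0.   ] ang 86.38 PLAN dx dy dz [ 6.114 -0.835 -0.021]  rz(now) 0.16 op 0.0507 F [-0.6  0.7 -0.6] q7 0.71
```

```bash
python3 -m crank '[{"dx":0.47,"dy":-0.06,"dz":0,"rx":0,"ry":0,"rz":0,"claw":0.45},{"dx":0.47,"dy":-0.06,"dz":0,"rx":0,"ry":0,"rz":0,"claw":0.45},{"dx":0.47,"dy":-0.06,"dz":0,"rx":0,"ry":0,"rz":0,"claw":0.45},{"dx":0.47,"dy":-0.06,"dz":0,"rx":0,"ry":0,"rz":0,"claw":0.45},{"dx":0.47,"dy":-0.06,"dz":0,"rx":0,"ry":0,"rz":0,"claw":0.45},{"dx":0.47,"dy":-0.06,"dz":0,"rx":0,"ry":0,"rz":0,"claw":0.45},{"dx":0.47,"dy":-0.06,"dz":0,"rx":0,"ry":0,"rz":0,"claw":0.45},{"dx":0.47,"dy":-0.06,"dz":0,"rx":0,"ry":0,"rz":0,"claw":0.45}]' >/dev/null
python3 -m crank '[{"dx":0.47,"dy":-0.06,"dz":0,"rx":0,"ry":0,"rz":0,"claw":0.45},{"dx":0.47,"dy":-0.06,"dz":0,"rx":0,"ry":0,"rz":0,"claw":0.45},{"dx":0.47,"dy":-0.06,"dz":0,"rx":0,"ry":0,"rz":0,"claw":0.45},{"dx":0.47,"dy":-0.06,"dz":0,"rx":0,"ry":0,"rz":0,"claw":0.45},{"dx":0.47,"dy":-0.06,"dz":0,"rx":0,"ry":0,"rz":0,"claw":0.45},{"dx":0,"dy":0,"dz":0,"rx":0,"ry":0,"rz":-0.16,"claw":0.45},{"dx":0,"dy":0,"dz":0,"rx":0,"ry":0,"rz":0,"claw":0.45},{"dx":0,"dy":0,"dz":0,"rx":0,"ry":0,"rz":0,"claw":0.45}]' >/dev/null
python3 -m crank '[{"dx":0,"dy":0,"dz":0,"rx":0,"ry":0,"rz":0,"claw":0.45},{"dx":0,"dy":0,"dz":0,"rx":0,"ry":0,"rz":0,"claw":0.45}]' >/dev/null
python3 -c "from h import *; plan(.4934,.3345,.0025,-2.2)"
```

```text
t47.0 tcp [0.4999 0.3288 0.1875] tilt [-0.  0.] ang 87.46 PLAN dx dy dz [ 0.054 -0.068  1.85 ]  rz(now) -0.04 op 0.0514 F [-0.1  0.2  0.9] q7 -0.31
```

```bash
python3 -m crank '[{"dx":0.055,"dy":-0.065,"dz":0.4,"rx":0,"ry":0,"rz":-0.04,"claw":0.45},{"dx":0,"dy":0,"dz":0.45,"rx":0,"ry":0,"rz":0,"claw":0.45},{"dx":0,"dy":0,"dz":0.45,"rx":0,"ry":0,"rz":0,"claw":0.45},{"dx":0,"dy":0,"dz":0.3,"rx":0,"ry":0,"rz":0,"claw":0.45},{"dx":0,"dy":0,"dz":0.1,"rx":0,"ry":0,"rz":0,"claw":0.45},{"dx":0,"dy":0,"dz":0,"rx":0,"ry":0,"rz":0,"claw":0.45},{"dx":0,"dy":0,"dz":0,"rx":0,"ry":0,"rz":0,"claw":0.45},{"dx":0,"dy":0,"dz":0,"rx":0,"ry":0,"rz":0,"claw":0.45}]'
python3 -c "from h import *; plan(.4934,.3345,.0025,-2.2)"
```

```text
time_s: 47.75
tcp_pos: [0.4948, 0.3365, 0.0192]
ee_rot: [2.261, 2.18, 0.005]
force: [0.3, -0.9, 0.1]
opening: 0.0519
grasp_force: 0.0
t47.8 tcp [0.4948 0.3365 0.0192] tilt [0.002 0.003] ang 87.92 PLAN dx dy dz [-0.021 -0.013  0.167]  rz(now) 0.01 op 0.0519 F [ 0.3 -0.9  0.1] q7 -0.19
```

```bash
python3 -m crank '[{"dx":-0.02,"dy":-0.01,"dz":0.12,"rx":0,"ry":0,"rz":0,"claw":0.45},{"dx":0,"dy":0,"dz":0.04,"rx":0,"ry":0,"rz":0,"claw":0.45},{"dx":0,"dy":0,"dz":0,"rx":0,"ry":0,"rz":0,"claw":0.45},{"dx":0,"dy":0,"dz":0,"rx":0,"ry":0,"rz":0,"claw":1},{"dx":0,"dy":0,"dz":0,"rx":0,"ry":0,"rz":0,"claw":1},{"dx":0,"dy":0,"dz":0,"rx":0,"ry":0,"rz":0,"claw":1},{"dx":0,"dy":0,"dz":0,"rx":0,"ry":0,"rz":0,"claw":1},{"dx":0,"dy":0,"dz":0,"rx":0,"ry":0,"rz":0,"claw":1}]'
python3 -m crank '[{"dx":0,"dy":0,"dz":-0.2,"rx":0,"ry":0,"rz":0,"claw":1},{"dx":0,"dy":0,"dz":-0.3,"rx":0,"ry":0,"rz":0,"claw":1},{"dx":0,"dy":0,"dz":0,"rx":0,"ry":0,"rz":0,"claw":1},{"dx":0,"dy":0,"dz":0,"rx":0,"ry":0,"rz":0,"claw":1},{"dx":0,"dy":0,"dz":0,"rx":0,"ry":0,"rz":0,"claw":1}]'
python3 -c "from h import *; plan(.493,.266,.05,-5)"
```

```text
time_s: 48.55
tcp_pos: [0.4923, 0.334, 0.0013]
ee_rot: [2.261, 2.181, 0.0]
force: [0.7, -0.1, 0.5]
opening: 0.0297
grasp_force: 29.6
time_s: 49.05
tcp_pos: [0.4914, 0.3338, 0.0504]
ee_rot: [-2.26, -2.181, 0.002]
force: [-0.2, -0.0, -0.6]
opening: 0.0298
grasp_force: 29.6
t49.0 tcp [0.4914 0.3338 0.0504] tilt [-0.001 -0.001] ang 87.95 PLAN dx dy dz [-0.677  0.04   0.005]  rz(now) 0.34 op 0.0298 F [-0.2 -0.  -0.6] q7 -0.21
```

```bash
python3 -m crank '[{"dx":-0.34,"dy":0.02,"dz":0,"rx":0,"ry":0,"rz":0.17,"claw":1},{"dx":-0.34,"dy":0.02,"dz":0,"rx":0,"ry":0,"rz":0.17,"claw":1},{"dx":0,"dy":0,"dz":0.2,"rx":0,"ry":0,"rz":0,"claw":1},{"dx":0,"dy":0,"dz":0,"rx":0,"ry":0,"rz":0,"claw":1},{"dx":0,"dy":0,"dz":0,"rx":0,"ry":0,"rz":0,"claw":1},{"dx":0,"dy":0,"dz":0,"rx":0,"ry":0,"rz":0,"claw":1}]'
python3 -c "from h import *; plan(.493,.266,.0093,-5)"
```

```text
time_s: 49.65
tcp_pos: [0.4928, 0.2668, 0.0312]
ee_rot: [-2.314, -2.124, -0.0]
force: [-0.3, 0.6, 0.3]
opening: 0.03
grasp_force: 29.6
t49.6 tcp [0.4928 0.2668 0.0312] tilt [ 0. -0.] ang 85.1 PLAN dx dy dz [-0.008  0.002  0.219]  rz(now) 0.01 op 0.03 F [-0.3  0.6  0.3] q7 -0.12
```

```bash
python3 -m crank '[{"dx":-0.01,"dy":0,"dz":0.15,"rx":0,"ry":0,"rz":0,"claw":1},{"dx":0,"dy":0,"dz":0.05,"rx":0,"ry":0,"rz":0,"claw":1},{"dx":0,"dy":0,"dz":0.02,"rx":0,"ry":0,"rz":0,"claw":1},{"dx":0,"dy":0,"dz":0,"rx":0,"ry":0,"rz":0,"claw":1},{"dx":0,"dy":0,"dz":0,"rx":0,"ry":0,"rz":0,"claw":1}]'
python3 -m crank '[{"dx":0,"dy":0,"dz":0,"rx":0,"ry":0,"rz":0,"claw":0.45},{"dx":0,"dy":0,"dz":0,"rx":0,"ry":0,"rz":0,"claw":0.45},{"dx":0,"dy":0,"dz":0,"rx":0,"ry":0,"rz":0,"claw":0.45},{"dx":0,"dy":0,"dz":-0.3,"rx":0,"ry":0,"rz":0,"claw":0.45},{"dx":0,"dy":0,"dz":-0.5,"rx":0,"ry":0,"rz":0,"claw":0.45},{"dx":0,"dy":0,"dz":-0.3,"rx":0,"ry":0,"rz":0,"claw":1},{"dx":-0.45,"dy":0.14,"dz":0,"rx":0,"ry":0,"rz":0,"claw":1},{"dx":-0.45,"dy":0.14,"dz":0,"rx":0,"ry":0,"rz":0,"claw":1}]' >/dev/null
python3 -m crank '[{"dx":-0.45,"dy":0.14,"dz":0,"rx":0,"ry":0,"rz":0,"claw":1},{"dx":-0.45,"dy":0.14,"dz":0,"rx":0,"ry":0,"rz":0,"claw":1},{"dx":-0.45,"dy":0.14,"dz":0,"rx":0,"ry":0,"rz":0,"claw":1},{"dx":-0.45,"dy":0.14,"dz":0,"rx":0,"ry":0,"rz":0,"claw":1},{"dx":0,"dy":0,"dz":0,"rx":0,"ry":0,"rz":0,"claw":1},{"dx":0,"dy":0,"dz":0,"rx":0,"ry":0,"rz":0,"claw":1},{"dx":0,"dy":0,"dz":0,"rx":0,"ry":0,"rz":0,"claw":1}]' >/dev/null
python3 -c "from h import *; plan(.556,-.0148,.076,-3.5)"
```

```text
time_s: 50.15
tcp_pos: [0.4931, 0.2652, 0.0096]
ee_rot: [2.315, 2.123, 0.001]
force: [-0.3, 0.8, -0.1]
opening: 0.03
grasp_force: 29.6
t51.6 tcp [ 0.5527 -0.0099  0.119 ] tilt [ 0.001 -0.001] ang 85.1 PLAN dx dy dz [-0.046  0.038  0.43 ]  rz(now) -0.16 op 0.0005 F [0.1 0.5 0.5] q7 0.29
```

```bash
python3 -m crank '[{"dx":-0.045,"dy":0.035,"dz":0.2,"rx":0,"ry":0,"rz":-0.16,"claw":1},{"dx":0,"dy":0,"dz":0.1,"rx":0,"ry":0,"rz":0,"claw":1},{"dx":0,"dy":0,"dz":0,"rx":0,"ry":0,"rz":0,"claw":1},{"dx":0,"dy":0,"dz":0,"rx":0,"ry":0,"rz":0,"claw":1},{"dx":0,"dy":0,"dz":0,"rx":0,"ry":0,"rz":0,"claw":1},{"dx":0,"dy":0,"dz":0,"rx":0,"ry":0,"rz":0,"claw":1}]' >/dev/null
python3 - <<'E'
from h import *
plan(.556,-.0148,.070,-3.5)
im=save('side','s4.png',(185,130,425,290),3.3)
a0=cv2.imread('pics/s2.png').astype(int); a1=cv2.imread('pics/s4.png').astype(int); d=(np.abs(a0-a1).sum(2)>60).astype(np.uint8)
n,_,s,c=cv2.connectedComponentsWithStats(d); print([(s[i].tolist()) for i in range(1,n) if s[i,4]>60])
E
```

```text
t52.2 tcp [ 0.5565 -0.016   0.0898] tilt [0.    0.001] ang 86.41 PLAN dx dy dz [ 0.011 -0.006  0.198]  rz(now) -0.01 op 0.0005 F [ 0.3  1.  -0.7] q7 0.34
[[494, 0, 18, 18, 100], [424, 3, 27, 8, 119], [373, 4, 16, 11, 73], [426, 11, 22, 9, 125], [275, 15, 107, 25, 584], [463, 17, 21, 8, 75], [383, 26, 22, 6, 68], [429, 30, 32, 10, 175], [272, 32, 50, 36, 388], [425, 38, 35, 14, 227], [442, 47, 59, 15, 343], [345, 51, 23, 16, 153], [330, 65, 31, 13, 196], [412, 66, 28, 12, 166], [374, 73, 25, 11, 79], [332, 75, 44, 17, 259], [138, 131, 22, 12, 172], [126, 137, 17, 18, 169], [148, 141, 43, 34, 953], [374, 165, 18, 15, 105], [16, 297, 61, 33, 377], [4, 333, 21, 13, 98], [15, 392, 64, 37, 309]]
```

View pics/s4.png

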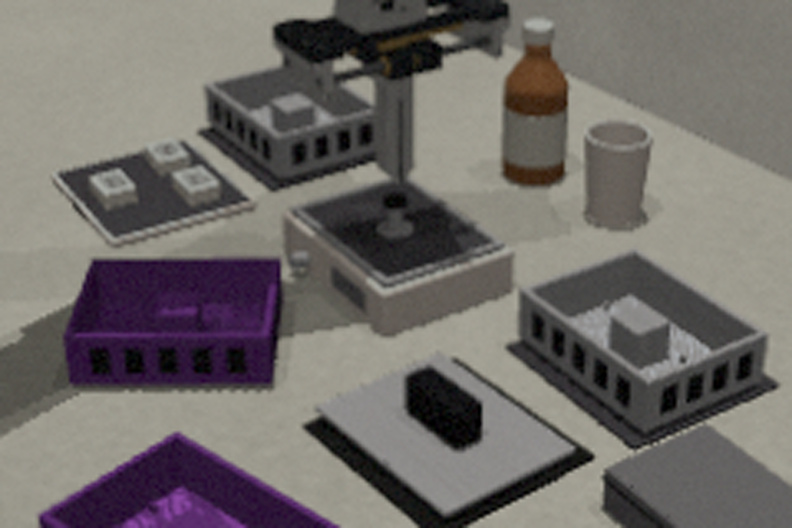

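All three cassettes are on the plate again, at (168,155), (196,185) and (112,187); the lid and baskets have not moved. Pressing.

```bash
python3 -m crank '[{"dx":0.01,"dy":-0.005,"dz":0.1,"rx":0,"ry":0,"rz":0,"claw":1},{"dx":0,"dy":0,"dz":0.08,"rx":0,"ry":0,"rz":0,"claw":1},{"dx":0,"dy":0,"dz":0.05,"rx":0,"ry":0,"rz":0,"claw":1},{"dx":0,"dy":0,"dz":0.05,"rx":0,"ry":0,"rz":0,"claw":1},{"dx":0,"dy":0,"dz":0,"rx":0,"ry":0,"rz":0,"claw":1},{"dx":0,"dy":0,"dz":0,"rx":0,"ry":0,"rz":0,"claw":1}]'
python3 -m crank '[{"dx":0,"dy":0,"dz":0.04,"rx":0,"ry":0,"rz":0,"claw":1},{"dx":0,"dy":0,"dz":0.02,"rx":0,"ry":0,"rz":0,"claw":1},{"dx":0,"dy":0,"dz":0,"rx":0,"ry":0,"rz":0,"claw":1},{"dx":0,"dy":0,"dz":0,"rx":0,"ry":0,"rz":0,"claw":1}]'
```

```text
time_s: 52.9
tcp_pos: [0.5555, -0.0149, 0.0613]
ee_rot: [-2.29, -2.15, -0.0]
force: [-1.7, 0.9, 5.4]
opening: 0.0004
grasp_force: 2.3
time_s: 53.3
tcp_pos: [0.5557, -0.015, 0.058]
ee_rot: [-2.29, -2.149, -0.003]
force: [-5.6, 2.0, 26.2]
opening: 0.0004
grasp_force: 12.9
```

26 N at z = 0.058 means it is on the stop. Now I retract and check the spring-back and the scene.

```bash
python3 -m crank '[{"dx":0,"dy":0,"dz":-0.1,"rx":0,"ry":0,"rz":0,"claw":1},{"dx":0,"dy":0,"dz":-0.2,"rx":0,"ry":0,"rz":0,"claw":1},{"dx":0,"dy":0,"dz":-0.5,"rx":0,"ry":0,"rz":0,"claw":1},{"dx":0,"dy":0,"dz":-0.5,"rx":0,"ry":0,"rz":0,"claw":1},{"dx":0,"dy":0,"dz":0,"rx":0,"ry":0,"rz":0,"claw":1},{"dx":0,"dy":0,"dz":0,"rx":0,"ry":0,"rz":0,"claw":1},{"dx":0,"dy":0,"dz":0,"rx":0,"ry":0,"rz":0,"claw":1}]'
python3 - <<'E'
from h import *
save('side','s5.png',(185,130,425,290),3.3)
a0=cv2.imread('pics/s4.png').astype(int); a1=cv2.imread('pics/s5.png').astype(int); d=(np.abs(a0-a1).sum(2)>60).astype(np.uint8)
n,_,s,c=cv2.connectedComponentsWithStats(d); print([(s[i].tolist()) for i in range(1,n) if s[i,4]>60 and s[i,1]>90])
print(env.find_in('side','plunger_top'))
E
```

```text
time_s: 54.0
tcp_pos: [0.5546, -0.015, 0.1841]
ee_rot: [-2.289, -2.149, 0.002]
force: [-0.3, 0.2, 0.2]
opening: 0.0007
grasp_force: 0.0
[[376, 150, 19, 8, 83], [341, 220, 30, 10, 128], [183, 226, 29, 13, 162], [455, 257, 21, 13, 104], [366, 271, 15, 15, 111], [281, 277, 34, 13, 234], [0, 308, 55, 41, 752], [162, 308, 35, 7, 186], [277, 323, 94, 25, 708], [0, 392, 80, 45, 773]]
[{'xyz': [0.7594, -0.0549, 0.0567], 'confidence': 0.56}, {'xyz': [0.4364, -0.2435, 0.0157], 'confidence': 0.44}, {'xyz': [0.5513, -0.0154, 0.0595], 'confidence': 0.39}]
```

```bash
python3 -c "from station import env; print(env.hand_in())"
```

```text
the job is handed in; nothing more can be done
None
```

The job is done and handed in at about 54 s: the lid is on the smooth mat and both baskets are on the drain mats, centred to about 3 mm. All three cassettes present are on the cold plate, including one knocked onto the bench and put back, and the plunger was pressed to its stop last and has sprung back.

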